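# Check the sump with the gauge rod of a drone's range-extender engine

### The job

Use the thin pry blade to lever up the lid of the grey gauge case by its front tab until it falls open, and lay the blade back down on the table. Take the gauge rod out of the case, slide it into the engine's inclined guide tube until its collar stops on the mouth of the tube, and draw it right out again. Finish still holding the rod in the gripper, level and still for reading, about 25 cm above the table and touching nothing else; leave the other things where they are.

Things in the scene. Friction and masses are not known exactly. Their poses are not given: they have to be found in the camera images.
- pry_blade: Thin pry blade lying loose on the table, 90 g. Wooden handle 95 long, 16 wide, 22 high; from its front end sticks out a flat steel blade 90 long, 14 wide, 2.5 thick, its mid-plane 11 mm above the handle's underside. Origin: centre of the handle's underside; +x along the blade towards its tip (tip at x = +137.5 mm), +z up.
- case: Fixed grey plastic gauge case, 104 deep (x), 226 wide (y), 60 high without lid, walls 4. Front with the lid's tab: -x side, to the robot; lid hinge along the +x top edge. Origin: centre of underside; z up. The rod lies inside on two black saddles (10 along y, 40 along x, up to 40 high) at y = -68 and +86 mm; between them fingers have room either side of its grip down to the 4 mm floor.
- case_lid (a joint): Hinge of the case's lid: 0 rad shut, grows as it opens upward, stop at 2.2 rad (leaning back). The lid is 5 mm thick, 120 g, without catch; it falls shut by itself before upright (1.57) and falls open past it.
- lid_tab (a point): Middle of the underside of the lid's front tab (moves with the lid). Shut, the tab overhangs the case's front wall by 16 mm, is 60 wide along the case's y, 5 thick, its underside 60 mm above the table with free space below; this point lies 8 mm in front of the wall and 112 mm from the hinge line.
- lid_hinge (a point): Middle of the lid's hinge line (along the case's y), on the case's rear top edge, 60 mm above the table.
- gauge_rod: Loose rod, 70 g: steel shaft 8 in diameter, 100 long, tapered tip; collar disc 28 in diameter, 6 thick; black grip bar 90 long, 14 wide (y), 16 high (z). Origin: on the axis at the collar's stop face (shaft side); +x to the tip; grip from x = -6 to -96 mm. It starts level in the shut case, z up, axis 34 mm above the table, along the case's y, tip towards case -y (robot's right).
- rod_tip (a point): Tip of the gauge rod, 100 mm from the collar's stop face along +x.
- guide_tube: Steel guide tube on the engine, bore 14, outside 30 in diameter, 105 deep. Origin: centre of its open mouth, 125 mm above the table; +z points out of the tube along its axis, 35 degrees above level, roughly to the robot's left (+y). The rod goes in along -z; its collar stops on the mouth's rim.
- engine: Fixed small engine of dark crankcase (110 x 105, 100 high) and finned cylinder (86 across, 182 high) on a base plate 150 (x) by 250 (y), 8 thick. Origin: under its middle; z up. The tube's mouth is at y = +100 mm, z = 125 mm; crankcase and cylinder stand at y under +10 mm.
- transmitter: Bystander: black radio transmitter, 85 x 150 x 35 mm, origin under its middle.
- battery: Bystander: grey battery pack, 130 x 46 x 40 mm, origin under its middle.
- screwdriver: Bystander: screwdriver lying on the table, origin under its middle.
- mug: Bystander: white mug, 80 mm across, 90 high, origin under its middle.
- jar: Bystander: small clear jar, 52 mm across, 60 high, origin under its middle.
- propeller: Bystander: black two-bladed propeller, 220 mm long, 10 high, origin under its hub.
Mind the look-alikes: they are no part of the job. Of the things like the pry_blade, leave any that is black or white; of the rest the smaller one is meant.

How it is judged (in metres and radians):
On the way, in this order (a step that is already met when the one before it is completed fails the run):
1. the blade, not the fingers, lifts the lid by more than 0.3 rad (value of joint case_lid above 0.3 rad and contact force between pry_blade and case above 0.05 N and contact force between the fingers and case below 0.1 N and contact force between the fingers and pry_blade above 0.5 N).
2. the held rod is in the guide tube, its collar on the mouth (within 4 mm) (z of gauge_rod in the frame of guide_tube below 0.004 m and distance between gauge_rod and guide_tube below 0.008 m and angle between the x axis of gauge_rod and the z axis of guide_tube, either way round below 0.15 rad and contact force between the fingers and gauge_rod above 0.5 N), for 0.1 s.
3. the held rod is drawn out, its tip clear of the mouth (z of rod_tip in the frame of guide_tube above 0.01 m and contact force between the fingers and gauge_rod above 0.5 N), for 0.1 s.
At the end, for the whole second after the job is handed in: The rod is held in the fingers, still, level within 8 degrees, collar and tip 20 cm or more above the table (collar at most 32 cm), out of the tube, touching neither tube nor case; the lid stands open (over 1.6 rad); the pry blade lies outside the case (origin under 3 cm), let go and at rest (all of step 3 and angle between gauge_rod's own x axis and vertical between 1.42 and 1.72 rad and height (world z) of gauge_rod between 0.2 and 0.32 m and height (world z) of rod_tip above 0.2 m and linear speed of each of gauge_rod, pry_blade below 0.03 m/s and angular speed of gauge_rod below 0.2 rad/s and contact force between gauge_rod and guide_tube below 0.05 N and contact force between gauge_rod and case below 0.05 N and value of joint case_lid above 1.6 rad and height (world z) of pry_blade below 0.03 m and contact force between the fingers and pry_blade below 0.05 N and (x of pry_blade in the frame of case below -0.052 m or x of pry_blade in the frame of case above 0.052 m or y of pry_blade in the frame of case below -0.113 m or y of pry_blade in the frame of case above 0.113 m)); the arm keeps its last pose, push and grip.
It fails at once if a bystander is moved by more than 3 cm (distance of any of transmitter, battery, screwdriver, mug, jar, propeller from where it was at the start of the episode above 0.03 m).
It also fails if it takes over 72 s, if anything falls off the work surface, if the arm or the gripper's body presses on something with over 40 N, if the wrist force passes 120 N, or if a joint passes its speed limit or range.

### The arm

A 6-joint arm with a two-finger parallel gripper is mounted at the origin on the work surface. World frame = base frame: x ahead of the robot, y to its left, z up, the work surface at z = 0. Lengths are in m, angles in degrees, forces in N, time in s.
With the tool pointing down it reaches from about 0.3 to 0.75 m from the base axis. Payload 8.5 kg.
Tool frame: the origin (TCP) lies between the finger pads; the fingertips stand 14 mm ahead of it and the grasp point (between the pads) lies 5 mm behind it; x points along the fingers, z is the direction in which the jaws open and shut, and the axes are right-handed (so a half turn about x gives the same grasp; the last joint's range is limited). The gripper opens to 85 mm and grips with 20 to 120 N. Pads are 22 mm wide; open, the fingers measure 114 mm over their backs; the gripper's body (76 mm by 85 mm) begins 54 mm behind the grasp point. The pads swing forward as they close: fully open they stand 13 mm farther back than shut.
Start: joints at [-77.538, 21.807, 74.336, -0, 83.858, -12.336], TCP at [0.231, -0.499, 0.245] pointing down, gripper open.
Joint ranges: [-178.18, 178.18], [-50.72, 133.34], [12.68, 142.11], [-81.47, 261.47], [9.98, 163.14], [-165.26, 165.26]. Speed limits (degrees/s): [136.94, 136.94, 180, 180, 180, 180].

### API

Orientations are given as a 3x3 rotation matrix whose columns are the frame's x, y, z axes.
In Python, from rig import env gives the robot as it stands.
- The arm moves only by the shell command python3 -m jog 'ROWS' [FORCE]. ROWS is JSON, a list of rows, each a list of 5 numbers: the opening, from -1 (shut) to 1 (fully open), so that 0 is half open, then the shift along the tool's x, y, z in m, then the turn about the tool's x in rad. In form: [[claw, dx, dy, dz, yaw], ...]. A call has 1 to 20 rows; each row is the pose to reach, as a shift and turn from the pose commanded when the call began, along the tool's axes at that moment; what a row does not reach only later rows make up. A row lasts 1/10 s, in which the tool goes at most 50 mm and 8.59 degrees, less where a joint would pass 70% of its speed; a pose out of reach is approached as far as the arm can. A call with a gripper value outside its range is refused whole. The fingers move at their own pace and stop on an object; FORCE is the grip in N (left out, the last holds). Time passes only in rows, so rows that repeat a pose let the fingers close. It gives the time, the measured TCP pose, the force and the opening at its end, in the units of the state.
- env.observe(): the state, without advancing time (a new reading comes with each control period).
- env.get_image(name): name is "scene" or "side" or "wrist"; returns the picture (420x560x3 uint8, red, green, blue); there is no depth.
- env.camera_model(name): a dict with "fx", "fy", "cx", "cy" (pixels), "k1" (the pictures are not rectified: a ray, as slopes to the right and down, at radius r is drawn at 1 + k1 r^2 times it, then the intrinsics apply), "origin" and "orientation" of the camera in the world. Camera axes: x right, y up, looking along -z (the intrinsics and any distortion apply to the point x, -y, -z); pixel columns grow to the right and rows downward; lengths in m; the calibration is good to about 2 mm. A picture is of the moment at which its call begins: read the wrist's pose just before it. camera_model takes no time and is no camera call; for the wrist camera it gives the pose at the moment of the call.
- env.close_job(): hands the job in, once; it reports no verdict.
The state is a dict: "time_s": time; "q": joint angles; "qvel": joint speeds; "joint_efforts": joint torques, N m; "position": TCP position; "tool_rot": TCP orientation; "ft_force": force on the tool from outside, world axes, zero at the start; "wrist_torque": the same for the moment, N m; "grip_width": finger opening in m.
Only numpy, scipy, OpenCV 4.12 (cv2) and the standard library are available. Lean on these libraries where they do the work, as an engineer would, in place of code of your own. Each camera call takes 0.05 s, during which the arm holds its last target.

## Working session

There is one attempt and no reset: what is moved stays moved. The work goes in short steps, Python scripts to look and compute and a shell command to move; the robot and the scene stay as the last step left them, time stands still between calls to the robot, and variables do not carry over. Pictures are saved under pics/ and viewed, and the job is handed in when it is done.

```bash
ls; mkdir -p pics
python3 - <<'E'
from rig import env
import cv2
print(env.observe())
for n in ["scene","side","wrist"]:
    print(n,env.camera_model(n))
    cv2.imwrite(f"pics/{n}0.png",env.get_image(n)[:,:,::-1])
E
```

```text
pics
{'time_s': 0.0, 'q': array([-7.75378781e+01,  2.18417194e+01,  7.43856429e+01,  1.87786005e-03,
        8.38584737e+01, -1.23361458e+01]), 'qvel': array([-0.00265718,  0.0539554 , -0.03261454, -0.0169823 ,  0.02146082,
       -0.04705465]), 'joint_efforts': array([-9.04799545e-04, -4.48463702e+01, -2.31279480e+01, -2.33769424e-04,
        4.77473499e-03,  1.06875592e-05]), 'position': array([ 0.23062447, -0.49900688,  0.2446997 ]), 'tool_rot': array([[-2.91466798e-04,  9.07791692e-01,  4.19421219e-01],
       [ 1.46985571e-03,  4.19421172e-01, -9.07790570e-01],
       [-9.99998877e-01,  3.51897864e-04, -1.45657015e-03]]), 'ft_force': array([ 0.14576783, -0.02244958, -0.13907541]), 'wrist_torque': array([ 0.01189132, -0.00298262,  0.04279903]), 'grip_width': 0.08520166415457212}
scene {'fx': 394.9492890007952, 'fy': 394.9492890007952, 'cx': 278.5026214327886, 'cy': 214.30543308650002, 'k1': -0.03355587537380193, 'origin': array([ 1.2511651 , -0.39546997,  0.78943341]), 'orientation': array([[ 0.46991941, -0.53344751,  0.7032848 ],
       [ 0.88268982,  0.28927541, -0.37037604],
       [-0.00586682,  0.79482922,  0.60680482]])}
side {'fx': 434.15586799587714, 'fy': 434.15586799587714, 'cx': 284.89777238088794, 'cy': 211.6793428023606, 'k1': -0.07073342643722598, 'origin': array([-0.09290894,  0.76729692,  0.72937893]), 'orientation': array([[-0.79225356,  0.3240816 , -0.51701588],
       [-0.61003991, -0.43959024,  0.65925089],
       [-0.01362405,  0.83769418,  0.54596964]])}
wrist {'fx': 350.75569655679607, 'fy': 350.75569655679607, 'cx': 283.21027925027687, 'cy': 210.54021199402285, 'k1': -0.0907584551098229, 'origin': array([ 0.30702559, -0.46367393,  0.37312402]), 'orientation': array([[ 0.41965724,  0.85797516,  0.29625397],
       [-0.90768106,  0.39728694,  0.13519684],
       [-0.0017023 , -0.32564045,  0.94549215]])}
```

View pics/scene0.png

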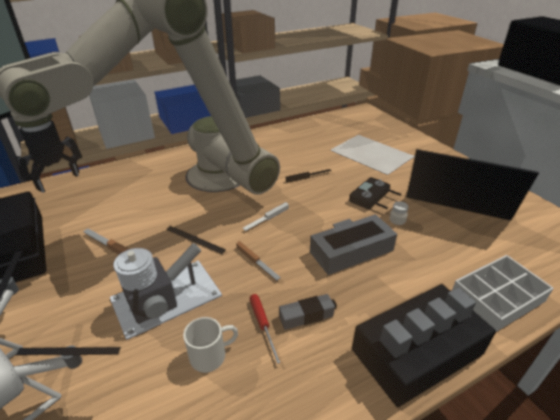

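View pics/side0.png

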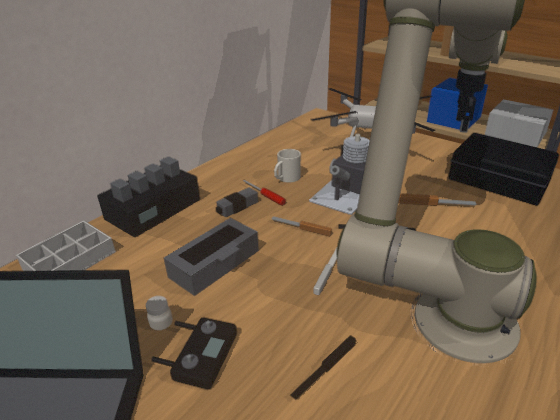

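View pics/wrist0.png

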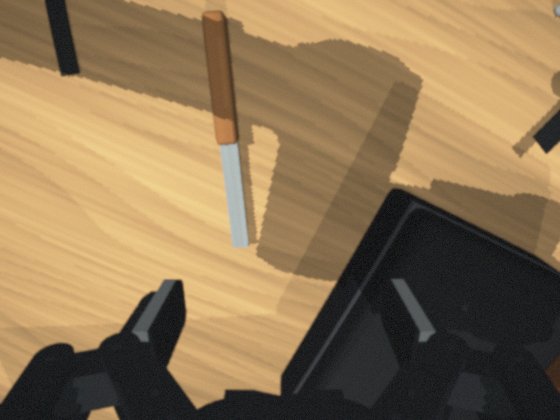

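```bash
cat > h.py <<'E'
import numpy as np, cv2
from rig import env
def ray(m,uv):
    x=(uv[0]-m['cx'])/m['fx']; y=(uv[1]-m['cy'])/m['fy']
    K=np.eye(3); d=np.array([m['k1'],0,0,0])
    p=cv2.undistortPointsIter(np.array([[[x,y]]],float),K,d,None,None,(3,50,1e-12))[0,0]
    v=m['orientation']@np.array([p[0],-p[1],-1]); return np.array(m['origin']),v/np.linalg.norm(v)
def plane(m,uv,z):
    o,v=ray(m,uv); return o+v*(z-o[2])/v[2]
def tri(m1,a,m2,b):
    o,v=ray(m1,a);p,w=ray(m2,b)
    s=np.linalg.lstsq(np.c_[v,-w],p-o,rcond=None)[0]
    A=o+v*s[0];B=p+w*s[1]; return (A+B)/2,np.linalg.norm(A-B)
def proj(m,P):
    c=np.array(m['orientation']).T@(np.asarray(P,float)-m['origin'])
    x=c[0]/-c[2];y=-c[1]/-c[2];f=1+m['k1']*(x*x+y*y)
    return np.array([m['cx']+m['fx']*x*f,m['cy']+m['fy']*y*f])
E
python3 - <<'E'
from h import *
np.set_printoptions(precision=4,suppress=True)
W=env.camera_model('wrist')
for uv in [(213,12),(228,143),(241,247)]: print(plane(W,uv,.012))
for n,(a,b,c,d) in dict(scene=(80,400,200,360),side=(140,460,130,300)).items():
    im=cv2.imread(f'pics/{n}0.png')[c:d,a:b]
    cv2.imwrite(f'pics/{n}0z.png',cv2.resize(im,None,fx=2.5,fy=2.5,interpolation=cv2.INTER_CUBIC))
E
```

```text
[ 0.3452 -0.3728  0.012 ]
[ 0.2366 -0.4332  0.012 ]
[ 0.1341 -0.4904  0.012 ]
```

View pics/scene0z.png

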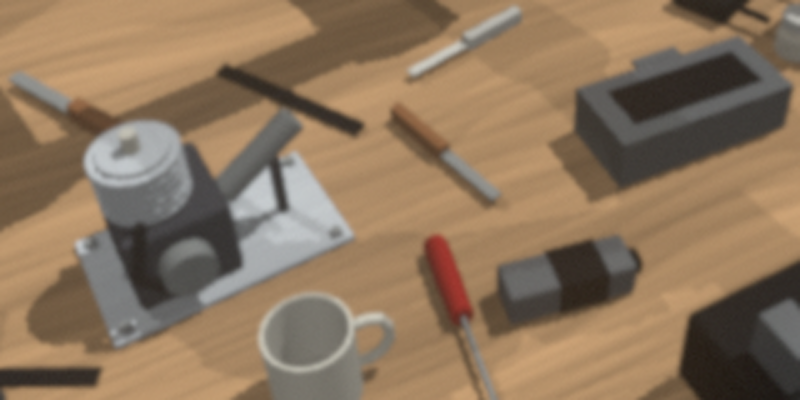

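View pics/side0z.png

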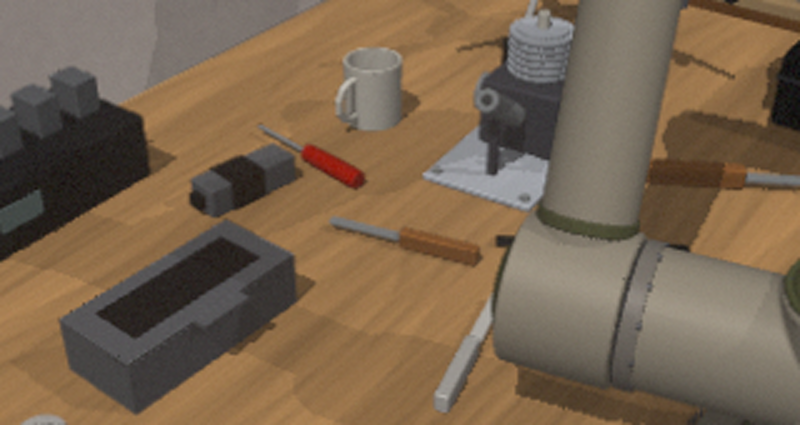

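Run:
```python
from h import *
np.set_printoptions(precision=4,suppress=True)
S=env.camera_model('scene');D=env.camera_model('side')
s=lambda x,y:(x/2.5+80-.3,y/2.5+200-.3)
d=lambda x,y:(x/2.5+140-.3,y/2.5+130-.3)
def P(n,a,b,z=None):
    print(n,*tri(S,s(*a),D,d(*b)), *( [plane(S,s(*a),z),plane(D,d(*b),z)] if z else []))
P('rear',(398,112),(477,252),.012)
P('front',(445,150),(402,238),.012)
P('tip',(493,197),(333,223),.011)
P('cR f',(577,92),(296,256),.065)
P('cL f',(738,42),(137,365),.065)
P('cL r',(790,85),(62,322),.065)
P('cR r',(625,140),(225,224),.065)
P('mouth',(285,118),(489,98),.125)
```

```text
rear [ 0.4228 -0.0944  0.013 ] 0.0045149864754710604 [ 0.4241 -0.0928  0.012 ] [ 0.4228 -0.0982  0.012 ]
front [ 0.508  -0.0713  0.0113] 0.00042065185832468484 [ 0.5085 -0.0718  0.012 ] [ 0.5074 -0.0703  0.012 ]
tip [ 0.5952 -0.0544  0.0069] 0.0035235966534175227 [ 0.5972 -0.0573  0.011 ] [ 0.5921 -0.0481  0.011 ]
cR f [0.5389 0.0801 0.0596] 0.002969508338852988 [0.5453 0.0775 0.065 ] [0.533  0.0843 0.065 ]
cL f [0.5494 0.3    0.0572] 0.007733958041888963 [0.559  0.2958 0.065 ] [0.5391 0.3028 0.065 ]
cL r [0.6479 0.3011 0.0614] 0.002029936252089171 [0.6504 0.2967 0.065 ] [0.6448 0.3042 0.065 ]
cR r [0.6358 0.0828 0.0635] 0.0019648105876142424 [0.6364 0.0811 0.065 ] [0.6347 0.0852 0.065 ]
mouth [ 0.5006 -0.2398  0.1254] 0.002726484222905459 [ 0.4986 -0.2405  0.125 ] [ 0.5011 -0.2384  0.125 ]
```

```bash
cat >> h.py <<'E'
np.set_printoptions(precision=4,suppress=True)
def yawof(R): return np.degrees(np.arctan2(R[1,1],R[0,1]))
def go(x,y,z,yaw):
    o=env.observe();R=o['tool_rot'];d=R.T@(np.array([x,y,z])-o['position'])
    dy=(yaw-yawof(R)+180)%360-180
    print('t',o['time_s'],'pos',o['position'],'yaw',yawof(R),'F',o['ft_force'],'w',o['grip_width'],'q',o['q'])
    print('SHIFT',d,'turn',-np.radians(dy))
def pic(n,name,crop=None,f=1):
    m=env.camera_model(n);im=env.get_image(n)[:,:,::-1]
    cv2.imwrite(f'pics/{name}_raw.png',im)
    if crop: a,b,c,d=crop; im=im[c:d,a:b]
    if f!=1: im=cv2.resize(im,None,fx=f,fy=f,interpolation=cv2.INTER_CUBIC)
    cv2.imwrite(f'pics/{name}.png',im); np.save(f'pics/{name}.npy',m,allow_pickle=True)
    return m
def cam(name): return np.load(f'pics/{name}.npy',allow_pickle=True).item()
E
python3 -c "
from h import *
go(0.44,-0.10,0.25,13)"
```

```text
t 0.15 pos [ 0.2306 -0.4991  0.2449] yaw 24.798943169165785 F [0.6762 0.3815 0.0355] w 0.08525666948835768 q [-77.5359  21.8321  74.372   -0.0008  83.8573 -12.3347]
SHIFT [-0.0048  0.3574 -0.2745] turn 0.20593040655763742
```

```bash
python3 -m jog '[[1,-0.01,0.357,-0.275,0.206],[1,-0.01,0.357,-0.275,0.206],[1,-0.01,0.357,-0.275,0.206],[1,-0.01,0.357,-0.275,0.206],[1,-0.01,0.357,-0.275,0.206],[1,-0.01,0.357,-0.275,0.206],[1,-0.01,0.357,-0.275,0.206],[1,-0.01,0.357,-0.275,0.206],[1,-0.01,0.357,-0.275,0.206],[1,-0.01,0.357,-0.275,0.206],[1,-0.01,0.357,-0.275,0.206],[1,-0.01,0.357,-0.275,0.206]]' 60; python3 -c "
from h import *
pic('wrist','w1'); pic('side','s1'); go(0.44,-0.10,0.25,13)"
```

```text
time_s: 1.35
position: [0.4391, -0.1007, 0.2552]
tool_rot: [[-0.0, 0.975, 0.224], [-0.0, 0.224, -0.975], [-1.0, -0.0, -0.0]]
ft_force: [0.2, -0.4, -0.2]
grip_width: 0.0854
t 1.45 pos [ 0.439  -0.1011  0.2552] yaw 12.862492273018812 F [ 0.4249  0.0161 -0.5516] w 0.08529656145955604 q [-28.0853  11.3065  87.9425  -0.0096  80.7663  49.0537]
SHIFT [ 0.0052  0.0012 -0.0009] turn -0.002399962582755351
```

View pics/w1.png

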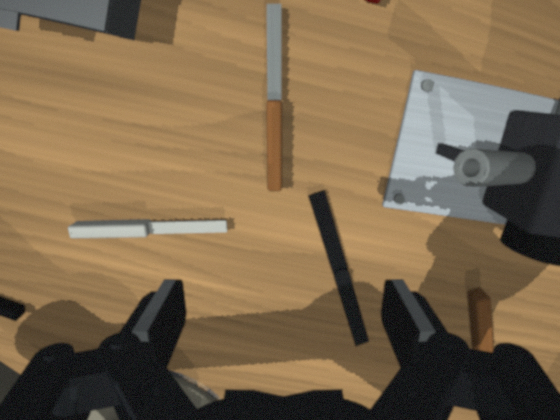

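```bash
python3 - <<'E'
from h import *
m=cam('w1')
im=cv2.imread('pics/w1_raw.png');hsv=cv2.cvtColor(im,cv2.COLOR_BGR2HSV)
print([hsv[y,x] for x,y in [(275,150),(275,50),(300,140),(260,250)]])
for uv,z in [((275,190),.015),((274,101),.015),((274,4),.011),((473,167),.125)]: print(plane(m,uv,z))
E
python3 - <<'E'
import cv2
im=cv2.imread('pics/w1_raw.png')
cv2.imwrite('pics/w1z.png',cv2.resize(im[0:210,220:330],None,fx=2.8,fy=2.8,interpolation=cv2.INTER_CUBIC))
cv2.imwrite('pics/w1t.png',cv2.resize(im[50:230,380:560],None,fx=3.2,fy=3.2,interpolation=cv2.INTER_CUBIC))
E
```

```text
[array([ 14, 147, 139], dtype=uint8), array([ 86,  14, 142], dtype=uint8), array([ 17, 119, 167], dtype=uint8), array([ 18, 115, 167], dtype=uint8)]
[ 0.4182 -0.0959  0.015 ]
[ 0.5092 -0.0746  0.015 ]
[ 0.5983 -0.0546  0.011 ]
[ 0.5014 -0.2358  0.125 ]
```

View pics/w1z.png

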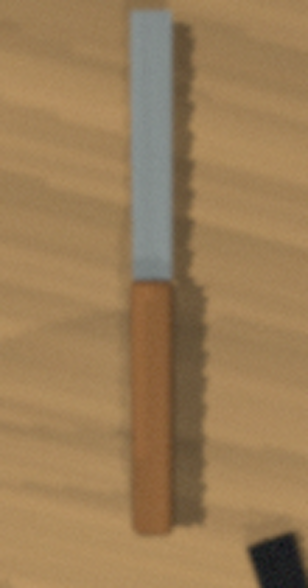

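View pics/w1t.png

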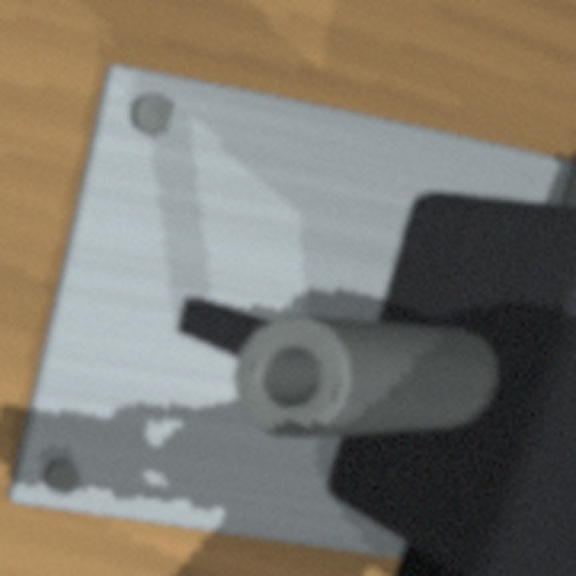

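Run:
```python
from h import *
m=cam('w1')
a=plane(m,(414.4,70.3),.008);b=plane(m,(383.1,206.3),.008);print(a,b,np.linalg.norm(a-b),(a+b)/2,np.degrees(np.arctan2(*(a-b)[[1,0]])))
print(plane(m,(318,195),.011))
a=plane(m,(135,38),.065);print('case corner',a, plane(m,(106,32),.06))
go(0.464,-0.0855,0.0185,12.9)
```

```text
[ 0.5724 -0.207   0.008 ] [ 0.4252 -0.2199  0.008 ] 0.14777206958536476 [ 0.4988 -0.2135  0.008 ] 5.006880588764815
[ 0.4221 -0.1437  0.011 ]
case corner [0.5371 0.0517 0.065 ] [0.5376 0.0802 0.06  ]
t 1.45 pos [ 0.439  -0.1011  0.2552] yaw 12.862492273018812 F [ 0.4249  0.0161 -0.5516] w 0.08529656145955604 q [-28.0853  11.3065  87.9425  -0.0096  80.7663  49.0537]
SHIFT [ 0.2367  0.0279 -0.0097] turn -0.0006546333307606246
```

```bash
python3 -m jog '[[0,0.1,0.028,-0.01,0],[0,0.16,0.028,-0.01,0],[0,0.2,0.028,-0.01,0],[0,0.225,0.028,-0.01,0],[0,0.2365,0.028,-0.01,0],[0,0.2365,0.028,-0.01,0],[0,0.2365,0.028,-0.01,0],[-1,0.2365,0.028,-0.01,0],[-1,0.2365,0.028,-0.01,0],[-1,0.2365,0.028,-0.01,0],[-1,0.2365,0.028,-0.01,0],[-1,0.2365,0.028,-0.01,0],[-1,0.2365,0.028,-0.01,0]]' 70; python3 -c "
from h import *
pic('wrist','w2');go(0.36,0.19,0.08,-3)"
```

```text
time_s: 2.75
position: [0.4651, -0.0844, 0.0208]
tool_rot: [[0.003, 0.974, 0.225], [-0.002, 0.225, -0.974], [-1.0, 0.003, 0.002]]
ft_force: [-2.1, -1.0, 9.5]
grip_width: 0.0144
t 2.8 pos [ 0.465  -0.0844  0.0208] yaw 12.98617513194889 F [-2.4233 -1.6259 10.2186] w 0.014034506856746993 q [-24.6709  31.8737 103.4575  -0.0224  44.4735  52.359 ]
SHIFT [-0.0599 -0.0405 -0.2908] turn 0.27901139085294724
```

View pics/w2.png

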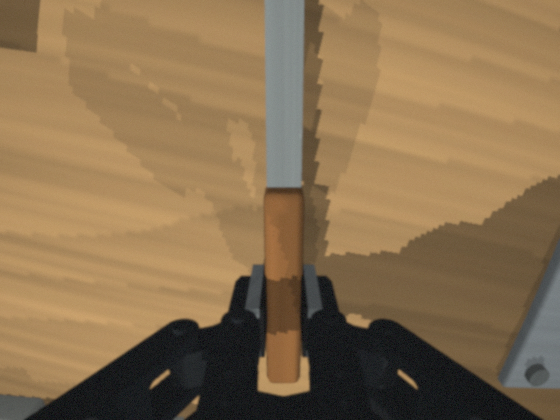

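```bash
python3 -c "
from h import *
go(0.40,0.19,0.26,-3)"
```

```text
t 2.8 pos [ 0.465  -0.0844  0.0208] yaw 12.98617513194889 F [-2.4233 -1.6259 10.2186] w 0.014034506856746993 q [-24.6709  31.8737 103.4575  -0.0224  44.4735  52.359 ]
SHIFT [-0.2398 -0.0011 -0.2814] turn 0.27901139085294724
```

```bash
python3 -m jog '[[-1,-0.04,0,0,0],[-1,-0.09,0,0,0],[-1,-0.13,0,-0.03,0.05],[-1,-0.24,0,-0.281,0.279],[-1,-0.24,0,-0.281,0.279],[-1,-0.24,0,-0.281,0.279],[-1,-0.24,0,-0.281,0.279],[-1,-0.24,0,-0.281,0.279],[-1,-0.24,0,-0.281,0.279],[-1,-0.24,0,-0.281,0.279],[-1,-0.24,0,-0.281,0.279],[-1,-0.24,0,-0.281,0.279]]'; python3 -c "
from h import *
pic('wrist','w3');pic('side','s3');go(0.36,0.19,0.08,-3)"
```

```text
time_s: 4.0
position: [0.4011, 0.1891, 0.2587]
tool_rot: [[-0.0, 0.999, -0.053], [-0.0, -0.053, -0.999], [-1.0, -0.0, 0.0]]
ft_force: [-0.5, -0.5, -0.6]
grip_width: 0.0144
t 4.1 pos [0.4013 0.189  0.2586] yaw -3.087630384924818 F [ 0.9621  0.3169 -1.161 ] w 0.014262916248022603 q [  9.8628  10.45    88.4848  -0.0073  81.1104 102.9515]
SHIFT [ 0.1786 -0.0412  0.0012] turn -0.0015294387417278937
```

View pics/w3.png

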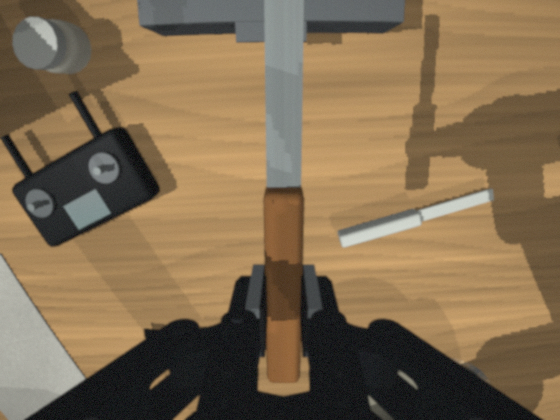

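View pics/s3.png

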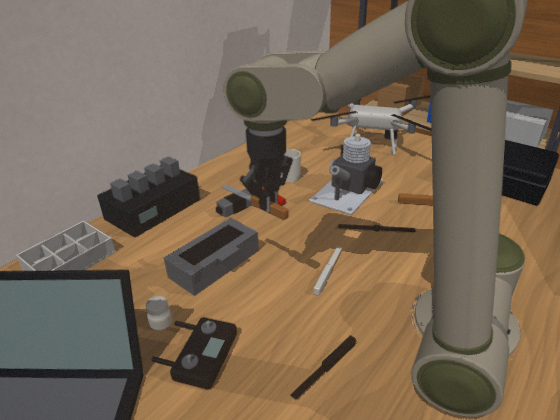

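Run:
```python
import cv2
im=cv2.imread('pics/w3_raw.png')
cv2.imwrite('pics/w3z.png',cv2.resize(im[0:60,120:420],None,fx=2.6,fy=5.2,interpolation=cv2.INTER_CUBIC))
```

```text
(no output)
```

View pics/w3z.png

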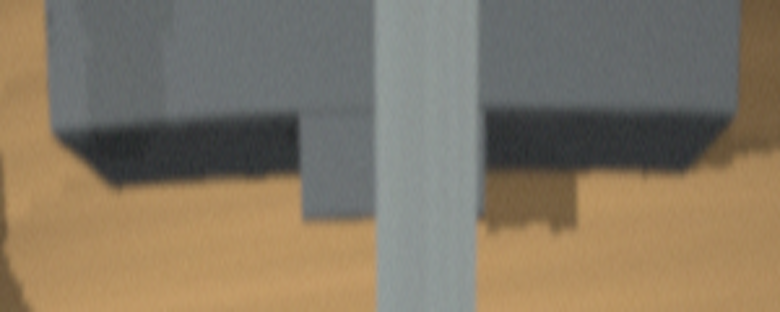

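Run:
```python
from h import *
m=cam('w3')
for n,uv,z in [('L',(141.2,25),.065),('R',(402.7,21.5),.065),('tabL',(236.5,42.1),.065),('tabR',(306.9,41.7),.065),('bL',(165,35.6),0),('bR',(384.2,32.7),0),('btip',(270,1),.065)]: print(n,plane(m,uv,z))
p=plane(m,(141.2,25),.065)-plane(m,(402.7,21.5),.065);print(np.linalg.norm(p),np.degrees(np.arctan2(-p[0],p[1])))
p=plane(m,(165,35.6),0)-plane(m,(384.2,32.7),0);print(np.linalg.norm(p),np.degrees(np.arctan2(-p[0],p[1])))
```

```text
L [0.5477 0.3029 0.065 ]
R [0.538  0.0807 0.065 ]
tabL [0.5275 0.2225 0.065 ]
tabR [0.5245 0.1627 0.065 ]
bL [0.5479 0.3032 0.    ]
bR [0.5382 0.0788 0.    ]
btip [0.5582 0.192  0.065 ]
0.22240284936116553 -2.504661168625804
0.22459683574954484 -2.452314604124188
```

```bash
python3 -c "
from h import *
go(0.365,0.1975,0.061,-2.5)
go(0.4035,0.196,0.061,-2.5)"
```

```text
t 4.1 pos [0.4013 0.189  0.2586] yaw -3.087630384924818 F [ 0.9621  0.3169 -1.161 ] w 0.014262916248022603 q [  9.8628  10.45    88.4848  -0.0073  81.1104 102.9515]
SHIFT [ 0.1976 -0.0366 -0.0066] turn -0.010256085001699541
t 4.1 pos [0.4013 0.189  0.2586] yaw -3.087630384924818 F [ 0.9621  0.3169 -1.161 ] w 0.014262916248022603 q [  9.8628  10.45    88.4848  -0.0073  81.1104 102.9515]
SHIFT [ 0.1976  0.0019 -0.0072] turn -0.010256085001699541
```

```bash
python3 -m jog '[[-1,0,-0.037,-0.007,-0.01],[-1,0.05,-0.037,-0.007,-0.01],[-1,0.1,-0.037,-0.007,-0.01],[-1,0.15,-0.037,-0.007,-0.01],[-1,0.185,-0.037,-0.007,-0.01],[-1,0.1975,-0.037,-0.007,-0.01],[-1,0.1975,-0.037,-0.007,-0.01],[-1,0.1975,-0.02,-0.007,-0.01],[-1,0.1975,-0.008,-0.007,-0.01],[-1,0.1975,0,-0.007,-0.01],[-1,0.1975,0.0015,-0.007,-0.01],[-1,0.1975,0.0015,-0.007,-0.01]]'; python3 -c "
from h import *
pic('side','s4',(120,320,180,330),4);pic('wrist','w4');go(0.4035,0.196,0.061,-2.5)"
```

```text
time_s: 5.3
position: [0.4031, 0.1968, 0.0615]
tool_rot: [[0.0, 0.999, -0.043], [0.0, -0.043, -0.999], [-1.0, 0.0, -0.0]]
ft_force: [0.0, -0.5, -1.0]
grip_width: 0.0142
t 5.4 pos [0.4026 0.1969 0.0614] yaw -2.4087979505741743 F [ 0.0936  0.6263 -1.7749] w 0.014265743426761636 q [ 10.8578  26.0027 105.0105   0.0007  49.0103 103.2661]
SHIFT [0.0004 0.0009 0.0008] turn 0.0015917760470471145
```

View pics/s4.png

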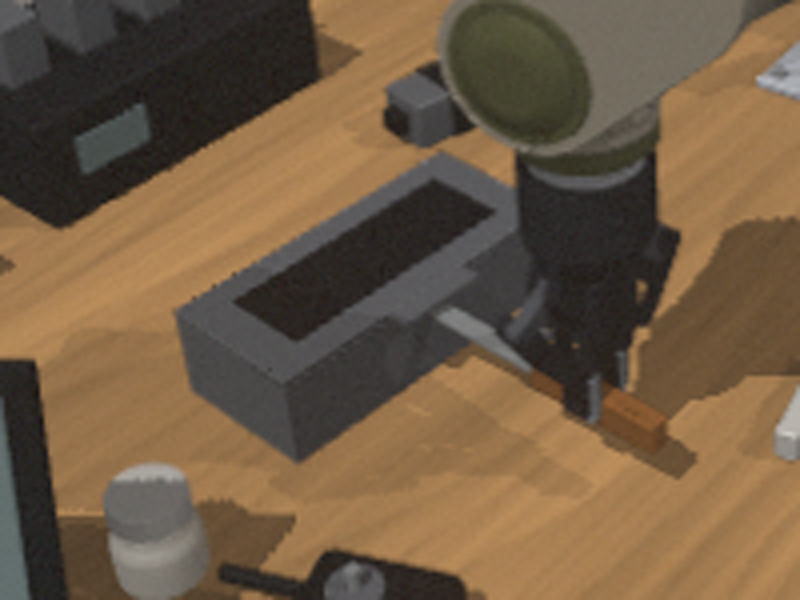

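View pics/w4.png

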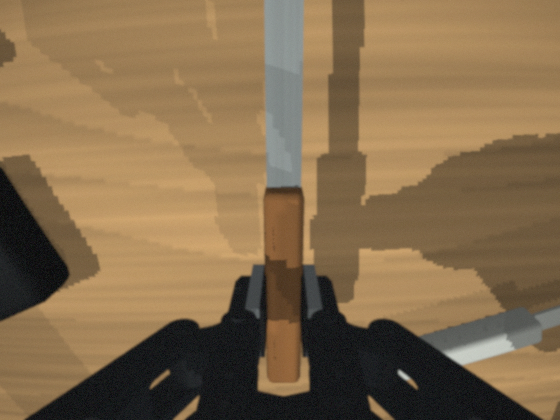

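```bash
python3 -m jog '[[-1,-0.006,0,0,0],[-1,-0.012,0,0,0],[-1,-0.018,0.001,0,0],[-1,-0.026,0.002,0,0],[-1,-0.035,0.004,0,0],[-1,-0.044,0.007,0,0],[-1,-0.052,0.010,0,0],[-1,-0.060,0.014,0,0]]'; python3 -c "
from h import *
pic('side','s5',(120,320,180,330),4);go(0.4035,0.196,0.061,-2.5)"
```

```text
time_s: 6.2
position: [0.4175, 0.1963, 0.1221]
tool_rot: [[0.0, 0.999, -0.042], [0.0, -0.042, -0.999], [-1.0, 0.0, -0.0]]
ft_force: [0.2, 1.2, -1.3]
grip_width: 0.0142
t 6.25 pos [0.4187 0.1963 0.1232] yaw -2.424463939775462 F [ 1.1205  0.0991 -0.3477] w 0.014272166502186927 q [ 10.4057  21.1624  98.7649  -0.0052  59.8994 102.8327]
SHIFT [ 0.0622 -0.0154  0.001 ] turn 0.0013183529549031297
```

View pics/s5.png

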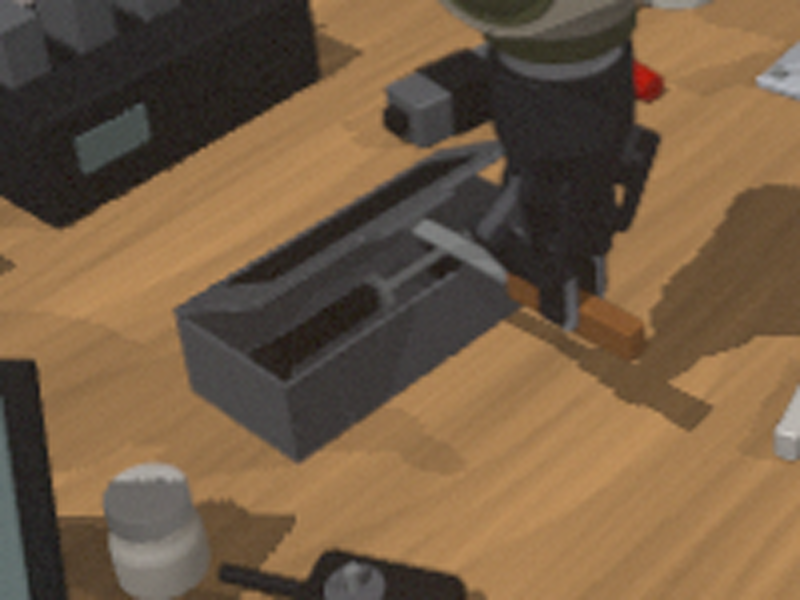

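```bash
python3 -m jog '[[-1,-0.008,0.005,0,0],[-1,-0.015,0.011,0,0],[-1,-0.022,0.017,0,0],[-1,-0.028,0.024,0,0],[-1,-0.034,0.032,0,0],[-1,-0.038,0.040,0,0],[-1,-0.042,0.048,0,0],[-1,-0.046,0.057,0,0],[-1,-0.048,0.066,0,0],[-1,-0.050,0.075,0,0],[-1,-0.050,0.084,0,0],[-1,-0.050,0.093,0,0],[-1,-0.050,0.102,0,0],[-1,-0.050,0.111,0,0],[-1,-0.050,0.118,0,0],[-1,-0.050,0.118,0,0]]'; python3 -c "
from h import *
pic('side','s6',(120,320,150,300),4);go(0.41,0.19,0.2,-2.5)"
```

```text
time_s: 7.85
position: [0.5358, 0.1912, 0.1711]
tool_rot: [[0.0, 0.999, -0.042], [-0.0, -0.042, -0.999], [-1.0, 0.0, 0.0]]
ft_force: [-0.1, 0.8, -1.6]
grip_width: 0.0141
t 7.9 pos [0.5352 0.1912 0.1711] yaw -2.4284697047986312 F [-0.2948  0.1903 -0.6929] w 0.014235724389370458 q [  7.729   27.2245  78.291    0.0015  74.5017 100.1571]
SHIFT [-0.0288 -0.1251  0.0065] turn 0.0012484391661874087
```

View pics/s6.png

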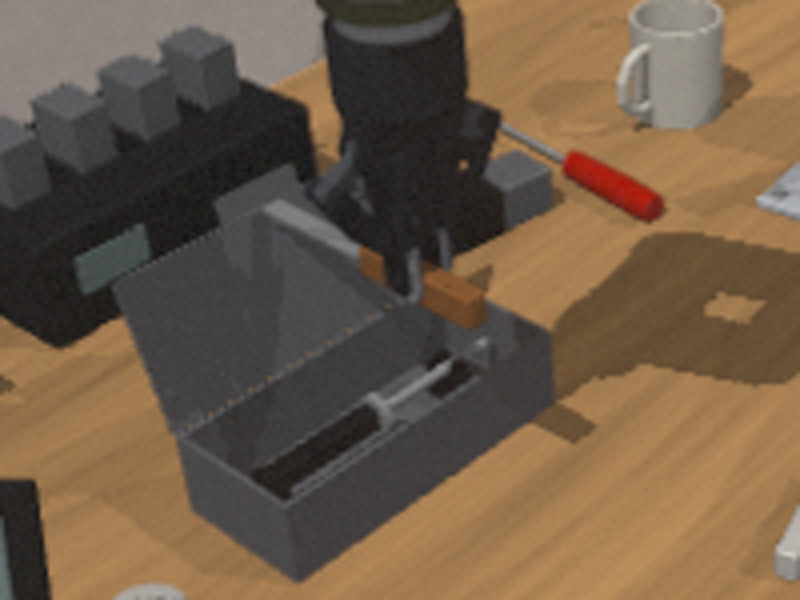

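```bash
python3 -m jog '[[-1,-0.005,-0.03,0,0],[-1,-0.01,-0.07,0,0],[-1,-0.02,-0.11,0,0],[-1,-0.02,-0.11,0,0]]'; python3 -c "
from h import *
pic('side','s7',(120,320,150,300),4);go(0.464,-0.0855,0.0222,12.9)"
```

```text
time_s: 8.3
position: [0.421, 0.1964, 0.1925]
tool_rot: [[-0.001, 0.999, -0.04], [0.0, -0.04, -0.999], [-1.0, -0.001, -0.0]]
ft_force: [0.4, -0.1, -1.2]
grip_width: 0.0142
t 8.35 pos [0.4234 0.1962 0.1923] yaw -2.3484390505922565 F [ 0.1694  0.4881 -0.8646] w 0.014108980038796251 q [ 10.2813  16.4086  92.195    0.0037  71.3294 102.6285]
SHIFT [0.1701 0.0519 0.2799] turn -0.266135467222513
```

View pics/s7.png

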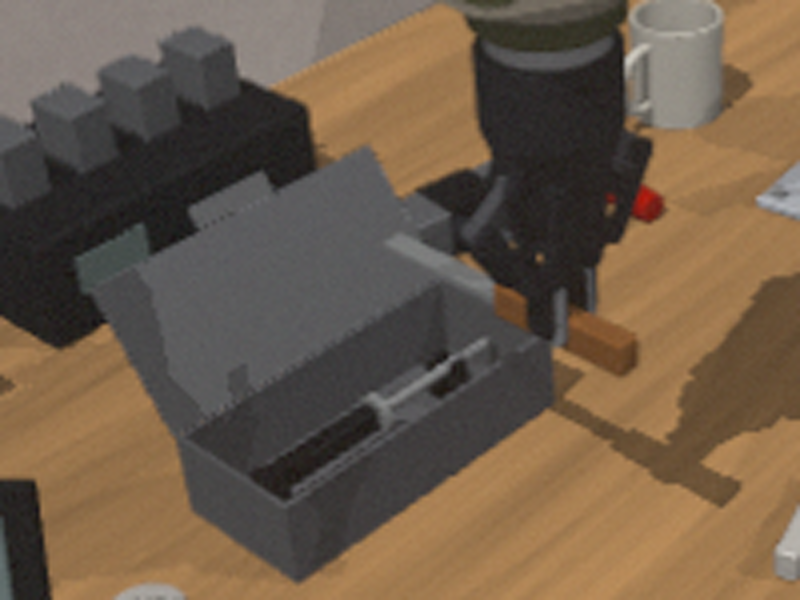

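```bash
python3 -m jog '[[-1,0,0.052,0.28,-0.266],[-1,0,0.052,0.28,-0.266],[-1,0.02,0.052,0.28,-0.266],[-1,0.06,0.052,0.28,-0.266],[-1,0.1,0.052,0.28,-0.266],[-1,0.13,0.052,0.28,-0.266],[-1,0.15,0.052,0.28,-0.266],[-1,0.163,0.052,0.28,-0.266],[-1,0.17,0.052,0.28,-0.266],[-1,0.17,0.052,0.28,-0.266],[-1,0.17,0.052,0.28,-0.266]]'; python3 -c "
from h import *
pic('side','s8',(200,400,150,300),4);go(0.464,-0.0855,0.0222,12.9)"
```

```text
time_s: 9.45
position: [0.4659, -0.0864, 0.0215]
tool_rot: [[0.001, 0.975, 0.222], [-0.0, 0.222, -0.975], [-1.0, 0.001, 0.0]]
ft_force: [0.0, -0.6, -0.9]
grip_width: 0.0138
t 9.5 pos [ 0.4658 -0.0861  0.0215] yaw 12.82553370277521 F [-0.1631 -0.4    -1.4046] w 0.014036862974251902 q [-24.8406  31.8989 103.1586   0.0037  44.9005  52.3312]
SHIFT [-0.0007 -0.0016 -0.001 ] turn -0.0012996820683415153
```

View pics/s8.png

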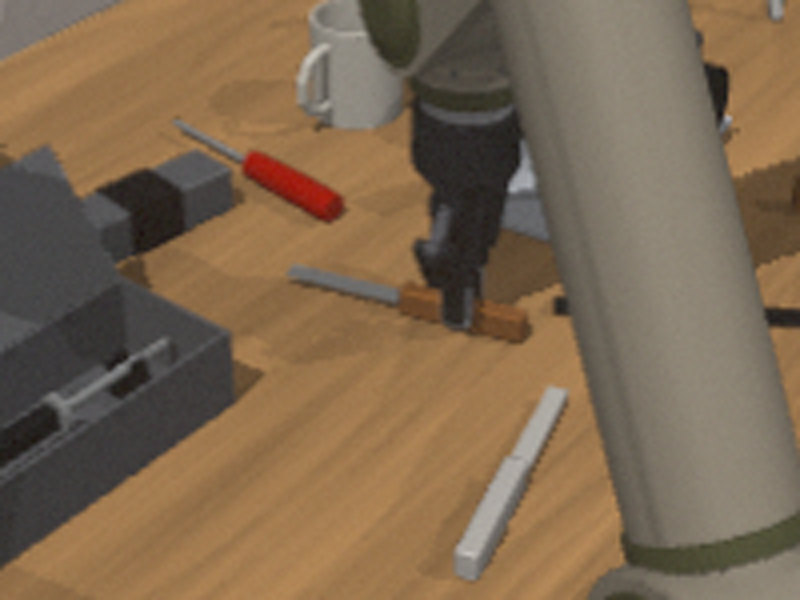

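```bash
python3 -c "
from h import *
go(0.595,0.05,0.24,87.5)"
```

```text
t 9.5 pos [ 0.4658 -0.0861  0.0215] yaw 12.82553370277521 F [-0.1631 -0.4    -1.4046] w 0.014036862974251902 q [-24.8406  31.8989 103.1586   0.0037  44.9005  52.3312]
SHIFT [-0.2184  0.1563 -0.104 ] turn -1.3033153040561112
```

```bash
python3 -m jog '[[0,0,0,0,0],[0,0,0,0,0],[0,-0.005,0,0,0],[0,-0.04,0,0,0],[0,-0.08,0,0,0],[0,-0.12,0,0,-0.15],[0,-0.218,0.156,-0.104,-1.303],[0,-0.218,0.156,-0.104,-1.303],[0,-0.218,0.156,-0.104,-1.303],[0,-0.218,0.156,-0.104,-1.303],[0,-0.218,0.156,-0.104,-1.303],[0,-0.218,0.156,-0.104,-1.303],[0,-0.218,0.156,-0.104,-1.303],[0,-0.218,0.156,-0.104,-1.303],[0,-0.218,0.156,-0.104,-1.303],[0,-0.218,0.156,-0.104,-1.303],[0,-0.218,0.156,-0.104,-1.303]]' 40; python3 -c "
from h import *
pic('wrist','w9');pic('side','s9',(120,400,150,360),2.8);go(0.595,0.05,0.24,87.5)"
```

```text
time_s: 11.2
position: [0.5942, 0.05, 0.2395]
tool_rot: [[0.0, 0.046, 0.999], [0.0, 0.999, -0.046], [-1.0, 0.0, 0.0]]
ft_force: [-0.2, 0.1, -0.2]
grip_width: 0.0424
t 11.3 pos [0.5942 0.05   0.2394] yaw 87.40674174996711 F [ 0.3344  0.8116 -0.0769] w 0.042927324938785705 q [-6.553  26.7481 67.1882 -0.0004 86.0672 -3.9597]
SHIFT [-0.0006  0.      0.0008] turn -0.0016276635177217772
```

View pics/w9.png

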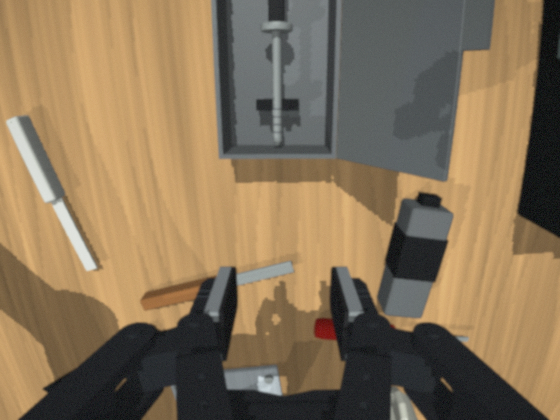

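View pics/s9.png

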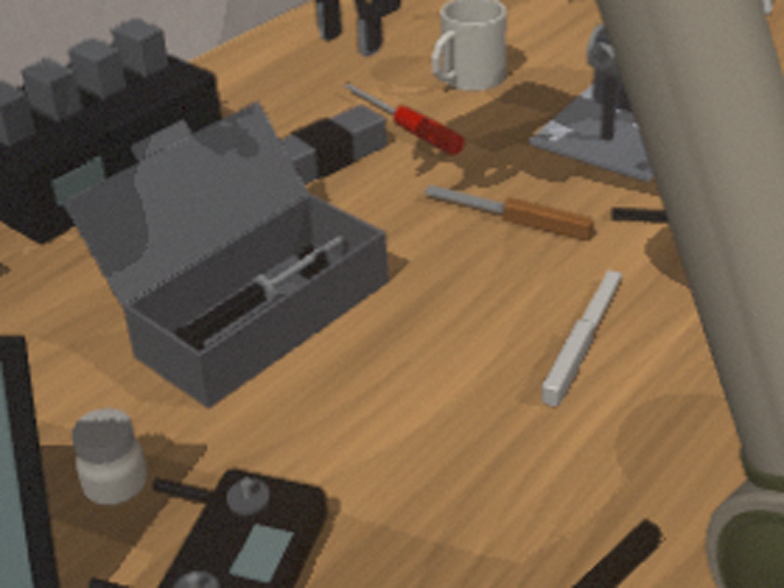

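```bash
python3 - <<'E'
from h import *
m=cam('w9')
for uv,z in [((277.5,31),.034),((277.5,30),.048),((278,144),.034),((278,100),.034),((276.5,22),.048),((276,8),.042)]: print(uv,plane(m,uv,z))
E
python3 - <<'E'
import cv2
im=cv2.imread('pics/w9_raw.png')
cv2.imwrite('pics/w9z.png',cv2.resize(im[0:170,200:350],None,fx=3.5,fy=3.5,interpolation=cv2.INTER_CUBIC))
E
```

```text
(277.5, 31) [0.5954 0.1856 0.034 ]
(277.5, 30) [0.5956 0.1842 0.048 ]
(278, 144) [0.5909 0.0863 0.034 ]
(278, 100) [0.5929 0.1266 0.034 ]
(276.5, 22) [0.595  0.1905 0.048 ]
(276, 8) [0.5951 0.2027 0.042 ]
```

View pics/w9z.png

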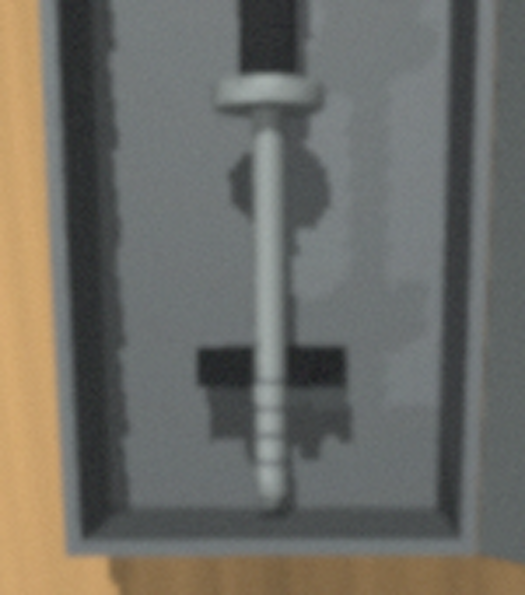

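```bash
python3 -c "
from h import *
go(0.5977,0.235,0.031,87.5)"; python3 -m jog '[[0,0,0.05,0,-0.002],[0,0,0.1,0,-0.002],[0,0,0.15,0,-0.002],[0,0,0.185,-0.005,-0.002],[0,0.04,0.185,-0.005,-0.002],[0,0.09,0.185,-0.005,-0.002],[0,0.13,0.185,-0.005,-0.002],[0,0.13,0.185,-0.005,-0.002],[0,0.13,0.185,-0.005,-0.002]]'; python3 -c "
from h import *
pic('scene','c10',(200,480,140,340),2.8);pic('wrist','w10')
go(0.5977,0.235,0.031,87.5)"
```

```text
t 11.3 pos [0.5942 0.05   0.2394] yaw 87.40674174996711 F [ 0.3344  0.8116 -0.0769] w 0.042927324938785705 q [-6.553  26.7481 67.1882 -0.0004 86.0672 -3.9597]
SHIFT [ 0.2084  0.185  -0.0049] turn -0.0016276635177217772
time_s: 12.2
position: [0.598, 0.2351, 0.1105]
tool_rot: [[0.001, 0.043, 0.999], [0.0, 0.999, -0.043], [-1.0, 0.0, 0.001]]
ft_force: [-0.5, -0.3, 0.9]
grip_width: 0.0427
t 12.3 pos [0.5987 0.2352 0.1122] yaw 87.57258615572334 F [0.0724 0.4083 0.6085] w 0.042981175323623284 q [10.926  37.3792 69.6503 -0.0013 72.7014 13.3539]
SHIFT [ 0.0812 -0.0004 -0.0014] turn 0.0012668674087376603
```

View pics/c10.png

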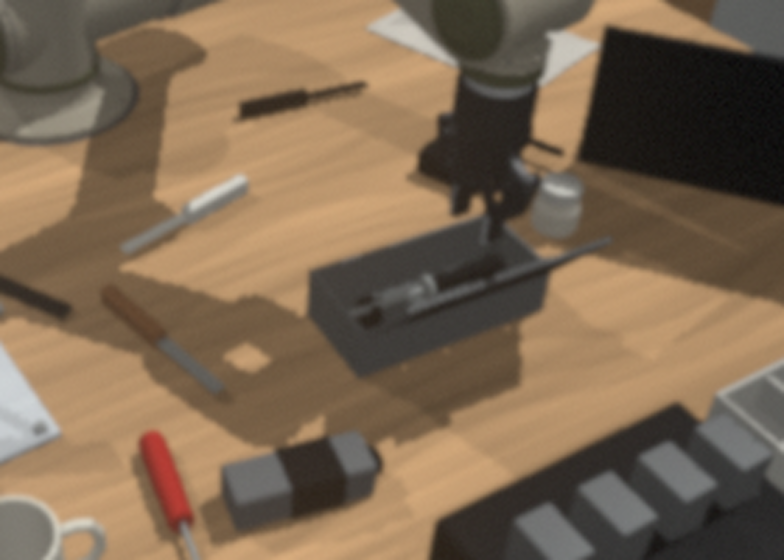

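View pics/w10.png

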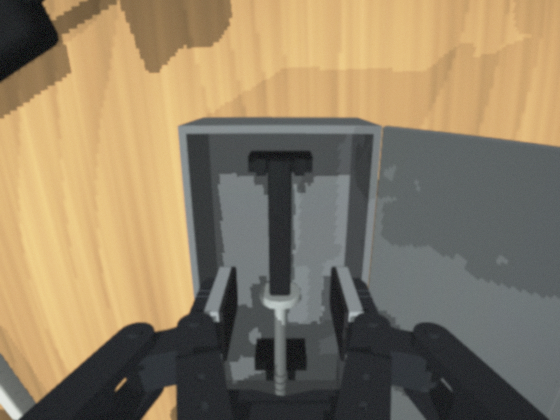

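```bash
python3 -m jog '[[0,0.03,0,-0.001,0],[0,0.06,0,-0.001,0],[0,0.076,0,-0.001,0],[0,0.081,0,-0.001,0],[0,0.081,0,-0.001,0],[-1,0.081,0,-0.001,0],[-1,0.081,0,-0.001,0],[-1,0.081,0,-0.001,0],[-1,0.081,0,-0.001,0],[-1,0.081,0,-0.001,0]]' 40; python3 -c "
from h import *
pic('wrist','w11')
go(0.5977,0.235,0.18,87.5)"
```

```text
time_s: 13.3
position: [0.5972, 0.2352, 0.03]
tool_rot: [[0.003, 0.042, 0.999], [0.001, 0.999, -0.042], [-1.0, 0.001, 0.003]]
ft_force: [-1.1, 0.2, 6.1]
grip_width: 0.0131
t 13.35 pos [0.5972 0.2353 0.03  ] yaw 87.58605839799944 F [-0.274  -0.2429  6.5622] w 0.013878561898492485 q [10.9516 42.7461 74.2594  0.0028 62.828  13.3644]
SHIFT [-0.15   -0.0001  0.0009] turn 0.0015020023940818833
```

View pics/w11.png

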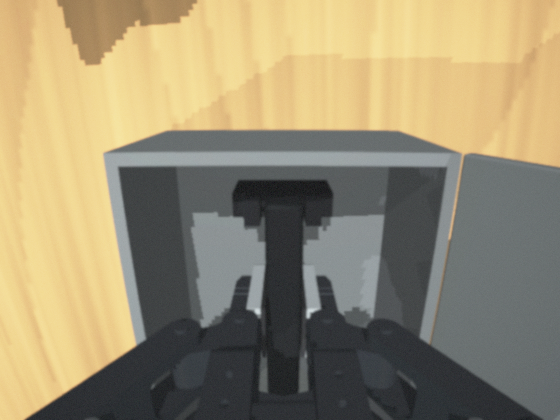

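```bash
python3 -m jog '[[-1,-0.02,0,0,0],[-1,-0.05,0,0,0],[-1,-0.1,0,0,0],[-1,-0.15,0,0,0],[-1,-0.18,0,0,0],[-1,-0.18,0,0,0]]'; python3 -c "
from h import *
pic('side','s12',(120,400,100,310),2.8);pic('scene','c12',(200,480,80,280),2.8)
go(0.5977,0.235,0.18,87.5)"
```

```text
time_s: 13.95
position: [0.5978, 0.2355, 0.214]
tool_rot: [[0.01, 0.042, 0.999], [0.002, 0.999, -0.042], [-1.0, 0.002, 0.01]]
ft_force: [0.9, -0.7, -0.0]
grip_width: 0.0134
t 14.05 pos [0.5962 0.2351 0.2085] yaw 87.59540529947775 F [-0.3645  0.2234 -0.1804] w 0.013717205025633944 q [10.9525 32.501  62.1471  0.0027 85.3263 13.3569]
SHIFT [ 0.0285 -0.      0.0015] turn 0.00166513659973816
```

View pics/s12.png

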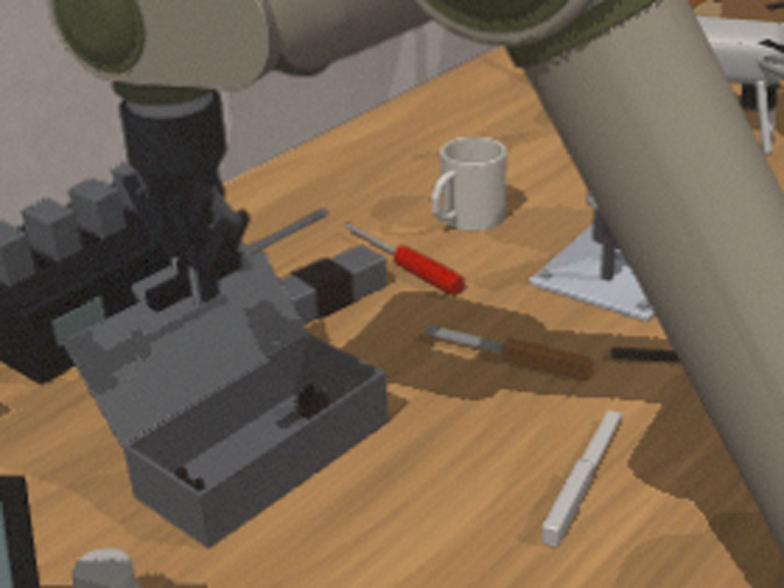

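View pics/c12.png

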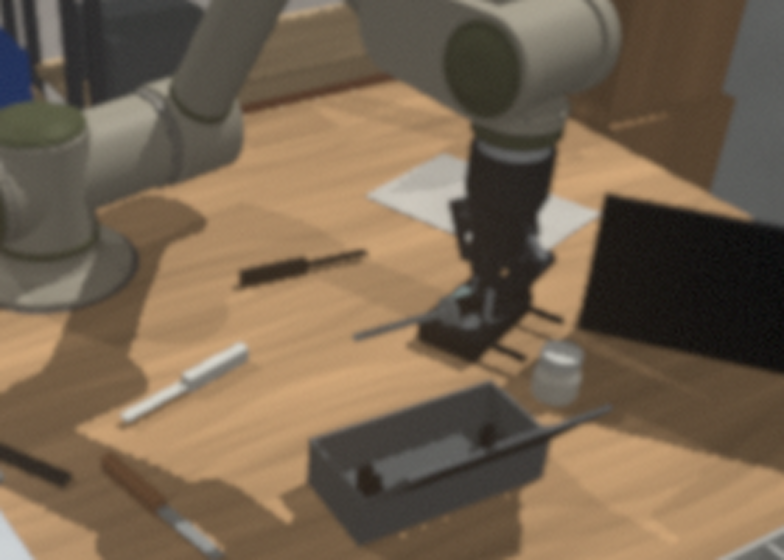

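Run:
```python
from h import *
S=cam('c12');D=cam('s12')
t,e=tri(S,(200+356/2.8-.3,80+335/2.8-.3),D,(120+326/2.8-.3,100+213/2.8-.3));print('tip',t,e)
# axis at grasp approx
print('expected level tip', 0.5977-0.150*0.042,0.2355-.15,0.2085+.005)
# tube direction: from w1 tube silhouettes
m=cam('w1')
z=lambda x,y:(x/3.2+380-.3,y/3.2+50-.3)
M=plane(m,z(293,376),.125)
# outer centerline far end on tube at zoom (498-?)
print(M)
```

```text
tip [0.5904 0.0903 0.2165] 0.00018275272574994585
expected level tip 0.5914 0.08549999999999999 0.2135
[ 0.5009 -0.2345  0.125 ]
```

Run:
```python
from h import *
im=cv2.imread('pics/s3_raw.png');a=cv2.resize(im[120:220,300:400],None,fx=4,fy=4,interpolation=cv2.INTER_CUBIC)
im=cv2.imread('pics/scene0.png');b=cv2.resize(im[235:335,105:205],None,fx=4,fy=4,interpolation=cv2.INTER_CUBIC)
cv2.imwrite('pics/eng.png',np.hstack([a,b]))
```

```text
(no output)
```

View pics/eng.png

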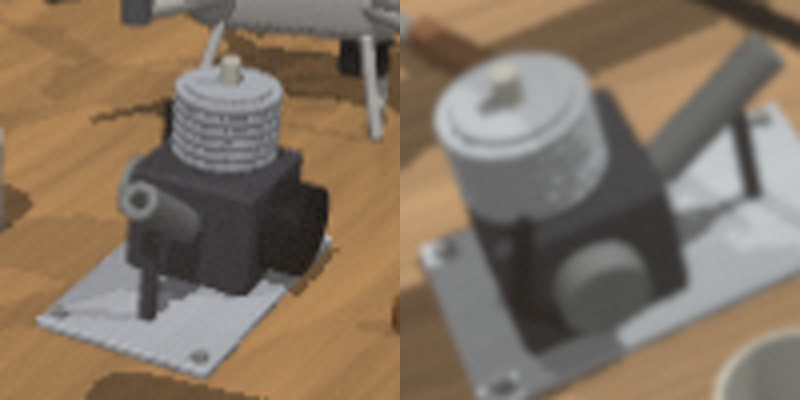

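Run:
```python
from h import *
S=env.camera_model('scene');D=env.camera_model('side')
print('cyl top',tri(S,(133.7,261),D,(357,140.8)))
print('cyl L/R scene at .18', plane(S,(105+38/4,235+110/4),.178),plane(S,(105+195/4,235+100/4),.178))
print('mouth',tri(S,(105+362/4,235+58/4),D,(335,169.6)),plane(D,(335,169.6),.125))
print('cyl base?',plane(S,(133.7,261),.178),plane(D,(357,140.8),.178))
```

```text
cyl top (array([ 0.5154, -0.3867,  0.1586]), np.float64(0.0033356532305800785))
cyl L/R scene at .18 [ 0.5246 -0.4251  0.178 ] [ 0.5581 -0.3456  0.178 ]
mouth (array([ 0.5037, -0.2393,  0.1207]), np.float64(0.002628172581919637)) [ 0.4994 -0.234   0.125 ]
cyl base? [ 0.5401 -0.3861  0.178 ] [ 0.4948 -0.3504  0.178 ]
```

```bash
python3 -c "
from h import *
go(0.434,-0.387,0.22,0)"
```

```text
t 14.05 pos [0.5962 0.2351 0.2085] yaw 87.59540529947775 F [-0.3645  0.2234 -0.1804] w 0.013717205025633944 q [10.9525 32.501  62.1471  0.0027 85.3263 13.3569]
SHIFT [-0.0117 -0.6283 -0.136 ] turn 1.5288282320947764
```

```bash
python3 -m jog '[[-1,-0.011,-0.628,-0.136,1.529],[-1,-0.011,-0.628,-0.136,1.529],[-1,-0.011,-0.628,-0.136,1.529],[-1,-0.011,-0.628,-0.136,1.529],[-1,-0.011,-0.628,-0.136,1.529],[-1,-0.011,-0.628,-0.136,1.529],[-1,-0.011,-0.628,-0.136,1.529],[-1,-0.011,-0.628,-0.136,1.529],[-1,-0.011,-0.628,-0.136,1.529],[-1,-0.011,-0.628,-0.136,1.529],[-1,-0.011,-0.628,-0.136,1.529],[-1,-0.011,-0.628,-0.136,1.529],[-1,-0.011,-0.628,-0.136,1.529],[-1,-0.011,-0.628,-0.136,1.529],[-1,-0.011,-0.628,-0.136,1.529],[-1,-0.011,-0.628,-0.136,1.529],[-1,-0.011,-0.628,-0.136,1.529]]'; python3 -c "
from h import *
pic('wrist','w13');pic('scene','c13',(0,280,120,330),2.8);pic('side','s13',(250,530,60,270),2.8)
go(0.434,-0.387,0.19,0)"
```

```text
time_s: 15.75
position: [0.4346, -0.3853, 0.219]
tool_rot: [[-0.0, 1.0, 0.001], [0.001, 0.001, -1.0], [-1.0, -0.0, -0.001]]
ft_force: [0.1, -0.1, -0.0]
grip_width: 0.0129
t 15.9 pos [ 0.4345 -0.3858  0.2194] yaw 0.06015731365043124 F [ 0.3195  0.4226 -0.8398] w 0.013127085080051545 q [-53.2685  26.0197  71.8123  -0.0008  82.1666  36.6715]
SHIFT [ 0.0294 -0.0005  0.0012] turn 0.001049943192354783
```

View pics/w13.png

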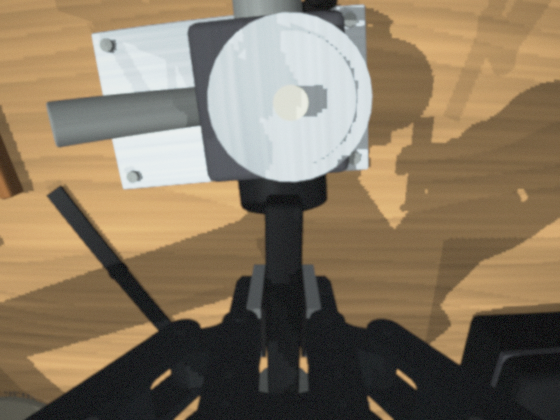

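View pics/c13.png

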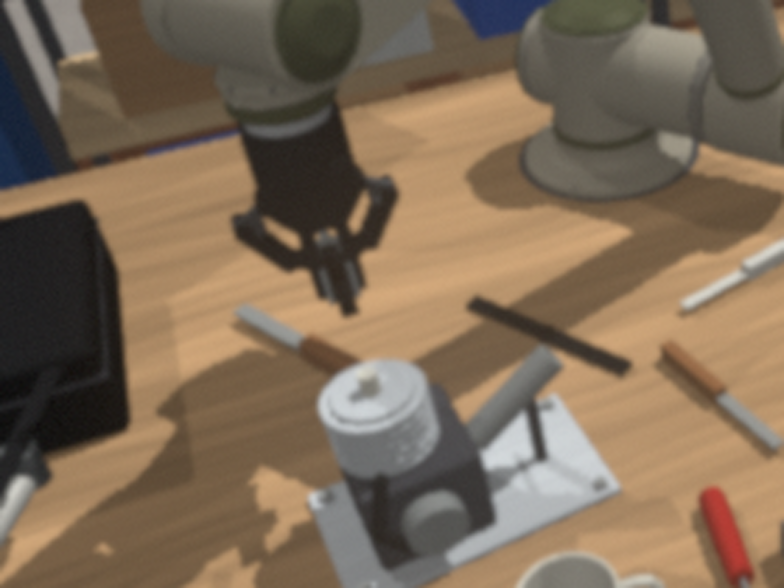

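View pics/s13.png

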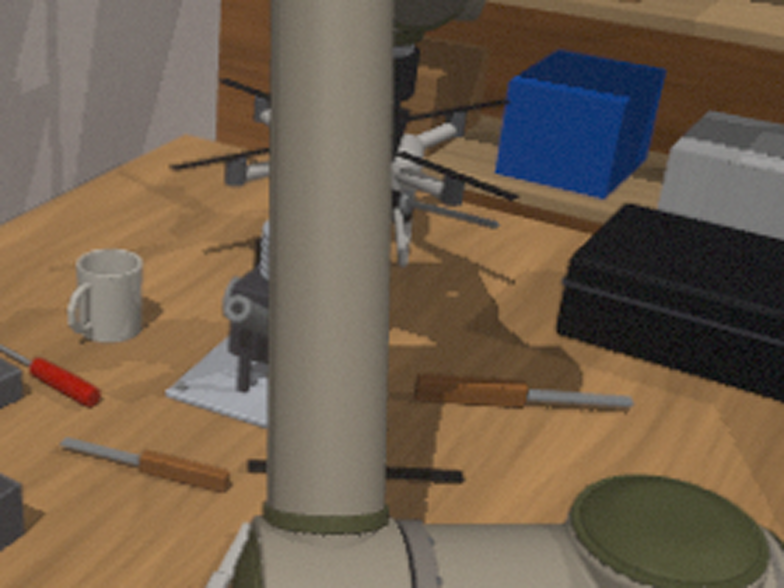

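Run:
```python
from h import *
m=cam('w13')
for z in (.155,.16,.178):
  a=plane(m,(207,97),z);b=plane(m,(372,97),z);c=plane(m,(290,183),z);d=plane(m,(290,12),z)
  print(z,np.linalg.norm(a-b),np.linalg.norm(c-d),(a+b)/2,'near edge',c)
print('bar end',plane(m,(284,197),.2324))
print('plug',plane(m,(290,102),.182))
# tip of rod side
D=cam('s13');o,v=ray(D,(250+497/2.8-.3,60+222/2.8-.3));k=(-.3858-o[1])/v[1];print('tip at rod plane',o+k*v)
# tube axis dir in engine: outline edges
print([plane(m,uv,.11) for uv in [(75,123),(190,107)]])
```

```text
0.155 0.08727310820436775 0.08817298225712929 [ 0.5159 -0.3882  0.155 ] near edge [ 0.4688 -0.3887  0.155 ]
0.16 0.08500426149321191 0.08588074144065187 [ 0.5159 -0.3881  0.16  ] near edge [ 0.4701 -0.3886  0.16  ]
0.178 0.07683641333305083 0.07762867450133361 [ 0.5162 -0.3878  0.178 ] near edge [ 0.4748 -0.3883  0.178 ]
bar end [ 0.484  -0.3852  0.2324]
plug [ 0.5138 -0.3879  0.182 ]
tip at rod plane [ 0.2887 -0.3858  0.2255]
[array([ 0.4999, -0.2421,  0.11  ]), array([ 0.5088, -0.3234,  0.11  ])]
```

```bash
python3 -m jog '[[-1,0.03,0,0.001,0],[-1,0.05,0,0.001,0],[-1,0.055,0,0.001,0],[-1,0.059,0,0.001,0],[-1,0.063,0,0.001,0],[-1,0.067,0,0.001,0],[-1,0.071,0,0.001,0],[-1,0.075,0,0.001,0],[-1,0.079,0,0.001,0],[-1,0.083,0,0.001,0],[-1,0.083,0,0.001,0]]' 20; python3 -c "
from h import *
pic('wrist','w14');pic('scene','c14',(0,280,120,330),2.8)
go(0.434,-0.387,0.136,0)"
```

```text
time_s: 17.0
position: [0.4337, -0.3881, 0.1374]
tool_rot: [[-0.001, 1.0, -0.0], [-0.002, -0.0, -1.0], [-1.0, -0.001, 0.002]]
ft_force: [-5.6, 0.2, 1.2]
grip_width: 0.0132
t 17.1 pos [ 0.4337 -0.3881  0.1375] yaw -0.016126696788260772 F [-5.5328 -1.8508  0.0049] w 0.013146443742169524 q [-53.4344  30.4436  78.6687  -0.0966  70.8387  36.6134]
SHIFT [ 0.0015  0.0003 -0.0011] turn -0.00028146395642597555
```

View pics/w14.png

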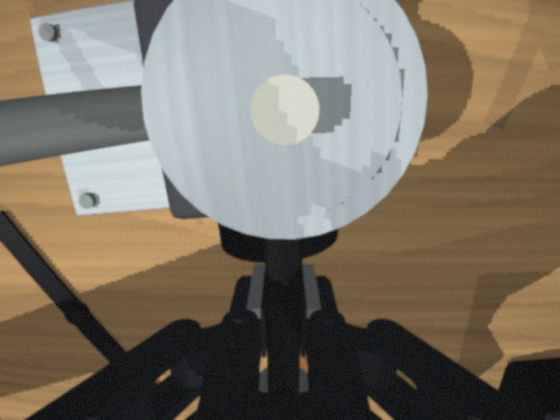

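View pics/c14.png

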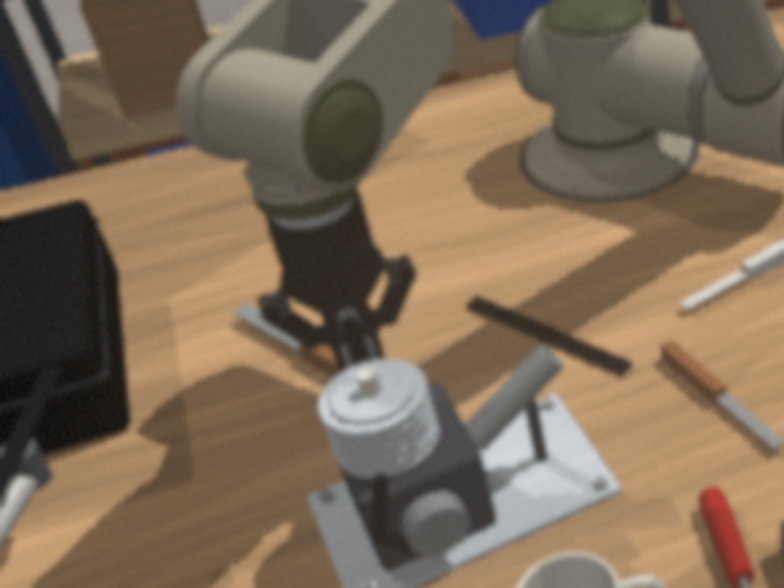

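```bash
python3 -c "
from h import *
pic('side','s14',(250,530,60,270),2.8)"
```

```text
(no output)
```

View pics/s14.png

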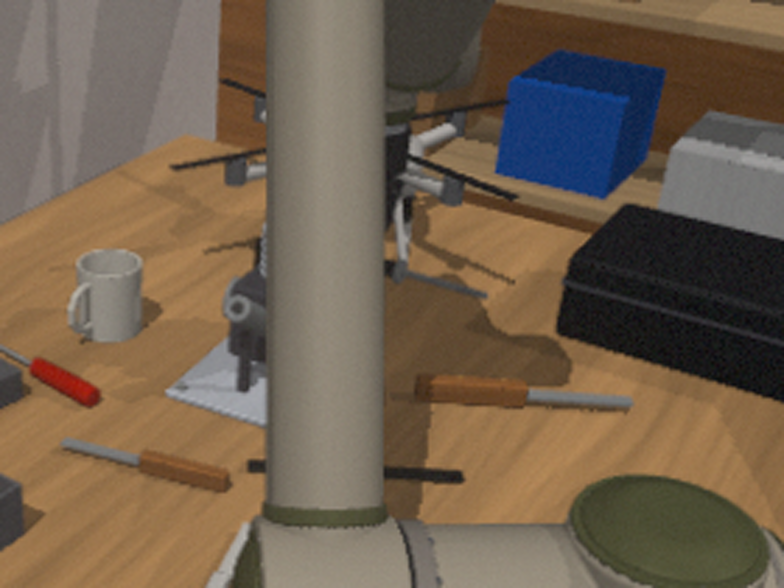

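```bash
python3 -c "
from h import *
D=cam('s14')
for p in [(486,295),(405,273)]:
  o,v=ray(D,(250+p[0]/2.8-.3,60+p[1]/2.8-.3));k=(-.3881-o[1])/v[1];print('rod plane',o+k*v)
D=cam('s13')
for p in [(497,222),(415,205)]:
  o,v=ray(D,(250+p[0]/2.8-.3,60+p[1]/2.8-.3));k=(-.3858-o[1])/v[1];print('rod plane',o+k*v)
m=cam('w14');print(plane(m,(284,240),.158))
"
```

```text
rod plane [ 0.2878 -0.3881  0.1412]
rod plane [ 0.3816 -0.3881  0.1397]
rod plane [ 0.2887 -0.3858  0.2255]
rod plane [ 0.3795 -0.3858  0.2212]
[ 0.4703 -0.388   0.158 ]
```

```bash
python3 -m jog '[[-1,-0.02,-0.004,0,0],[-1,-0.045,0,0,0],[-1,-0.045,0.016,0,0],[-1,-0.035,0.016,0,0],[-1,-0.028,0.016,0,0],[-1,-0.024,0.016,0,0],[-1,-0.02,0.016,0,0],[-1,-0.016,0.016,0,0],[-1,-0.016,0.016,0,0]]' 20; python3 -c "
from h import *
pic('side','s15',(250,530,60,270),2.8);pic('wrist','w15')
go(0.45,-0.387,0.136,0)"
```

```text
time_s: 18.05
position: [0.4498, -0.3876, 0.1532]
tool_rot: [[0.001, 1.0, -0.0], [-0.001, -0.0, -1.0], [-1.0, 0.001, 0.001]]
ft_force: [-2.5, 3.3, 10.9]
grip_width: 0.0133
t 18.15 pos [ 0.4497 -0.3877  0.1532] yaw -0.014630092056780696 F [-3.2487  3.7504 12.4035] w 0.01304974746187896 q [-52.1766  30.5543  75.4817   0.0064  73.9023  37.8362]
SHIFT [ 0.0172  0.0003 -0.0007] turn -0.0002553432762608722
```

View pics/s15.png

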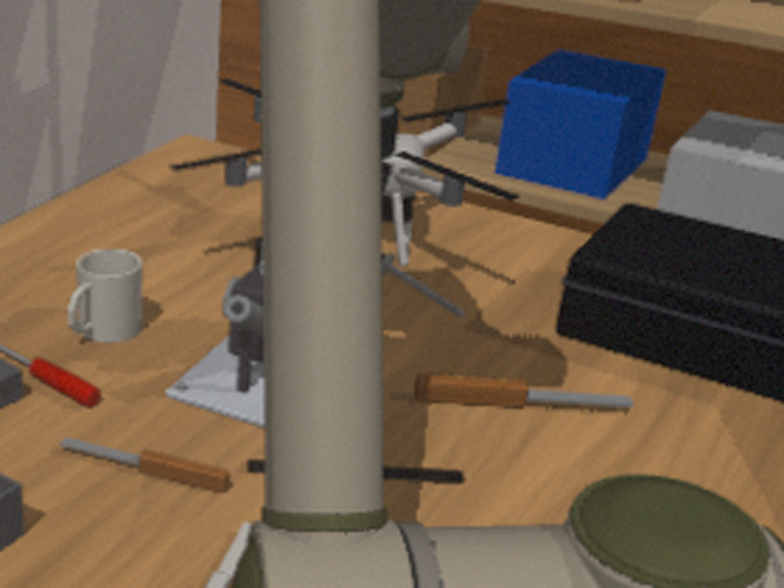

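View pics/w15.png

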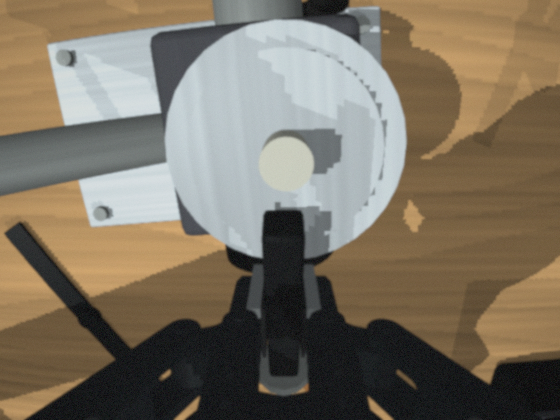

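```bash
cat >> h.py <<'E'
def tipz(name,uvz,y,off=(250,60),f=2.8):
    D=cam(name);o,v=ray(D,(off[0]+uvz[0]/f-.3,off[1]+uvz[1]/f-.3));return o+(y-o[1])/v[1]*v
E
python3 -c "
from h import *
print(tipz('s15',(461,314),-.3877),tipz('s15',(395,268),-.3877))"
```

```text
[ 0.3114 -0.3877  0.1112] [ 0.3938 -0.3877  0.1424]
```

```bash
python3 -m jog '[[-1,0.003,0,0,0],[-1,0.006,0,0,0],[-1,0.009,0,0,0],[-1,0.0115,0,0,0],[-1,0.0115,0,0,0]]' 20; python3 -c "
from h import *
pic('side','s16',(250,530,60,270),2.8)
go(0.45,-0.387,0.136,0)"
```

```text
time_s: 18.65
position: [0.4506, -0.3885, 0.1428]
tool_rot: [[0.004, 1.0, -0.0], [-0.004, -0.0, -1.0], [-1.0, 0.004, 0.004]]
ft_force: [-0.1, 1.5, 14.9]
grip_width: 0.0135
t 18.7 pos [ 0.4506 -0.3885  0.1428] yaw -0.021487751010619286 F [-0.9047  1.0464 14.4743] w 0.013647965023788948 q [-52.1681  31.1868  76.2402   0.0289  72.2821  37.8451]
SHIFT [ 0.0067 -0.0006 -0.0015] turn -0.0003750320039841424
```

View pics/s16.png

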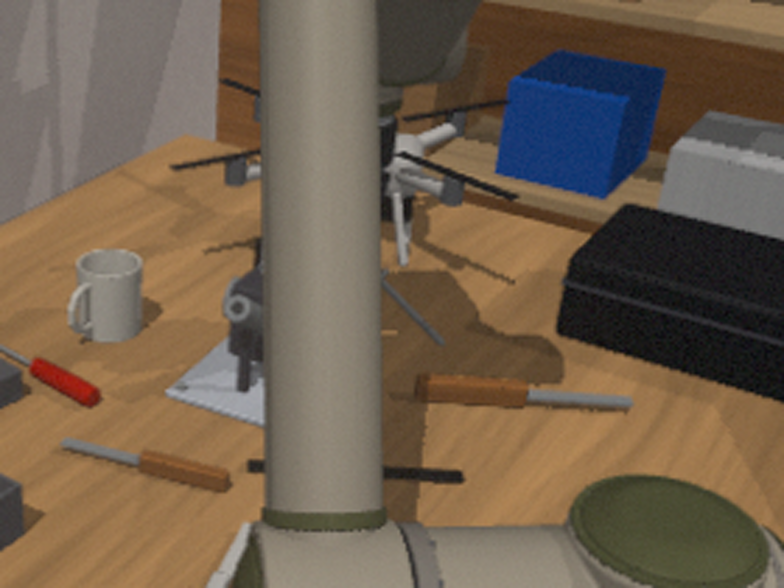

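```bash
python3 -c "
from h import *
a,b=tipz('s16',(442,343),-.3885),tipz('s16',(388,276),-.3885);print(a,b,np.degrees(np.arctan2(b[2]-a[2],b[0]-a[0])),np.degrees(np.arctan2(.1478-a[2],.4506-a[0])))"
```

```text
[ 0.3277 -0.3885  0.0694] [ 0.4012 -0.3885  0.1302] 39.61073505549577 32.54653492178787
```

```bash
python3 -c "
from h import *
go(0.4865,-.0827,.2306,95.3)"
```

```text
t 18.7 pos [ 0.4506 -0.3885  0.1428] yaw -0.021487751010619286 F [-0.9047  1.0464 14.4743] w 0.013647965023788948 q [-52.1681  31.1868  76.2402   0.0289  72.2821  37.8451]
SHIFT [-0.0889  0.0361 -0.3055] turn -1.6636738091545804
```

```bash
python3 -m jog '[[-1,-0.02,-0.01,0,0],[-1,-0.06,-0.03,0,0],[-1,-0.11,-0.03,-0.01,0],[-1,-0.125,-0.03,-0.06,0],[-1,-0.125,-0.02,-0.11,-0.1],[-1,-0.125,0,-0.16,-0.25],[-1,-0.125,0.036,-0.305,-1.664],[-1,-0.125,0.036,-0.305,-1.664],[-1,-0.125,0.036,-0.305,-1.664],[-1,-0.125,0.036,-0.305,-1.664],[-1,-0.11,0.036,-0.305,-1.664],[-1,-0.1,0.036,-0.305,-1.664],[-1,-0.088,0.036,-0.305,-1.664],[-1,-0.088,0.036,-0.305,-1.664],[-1,-0.088,0.036,-0.305,-1.664],[-1,-0.088,0.036,-0.305,-1.664],[-1,-0.088,0.036,-0.305,-1.664],[-1,-0.088,0.036,-0.305,-1.664],[-1,-0.088,0.036,-0.305,-1.664]]' 25; python3 -c "
from h import *
pic('side','s17',(250,450,60,210),4);pic('wrist','w17');pic('scene','c17',(100,300,150,300),4)
go(0.4865,-.0827,.2306,95.3)"
```

```text
time_s: 20.6
position: [0.486, -0.0827, 0.2285]
tool_rot: [[-0.001, -0.091, 0.996], [0.0, 0.996, 0.091], [-1.0, 0.0, -0.001]]
ft_force: [-0.1, 0.2, -0.5]
grip_width: 0.0129
t 20.75 pos [ 0.4862 -0.0827  0.2287] yaw 95.28971963939789 F [ 0.8824 -0.6744 -0.0168] w 0.013342747863714421 q [-23.4341  16.9103  84.7465  -0.0018  78.3541 -28.7235]
SHIFT [-0.0019 -0.0001  0.0003] turn -0.00017942614079912263
```

View pics/s17.png

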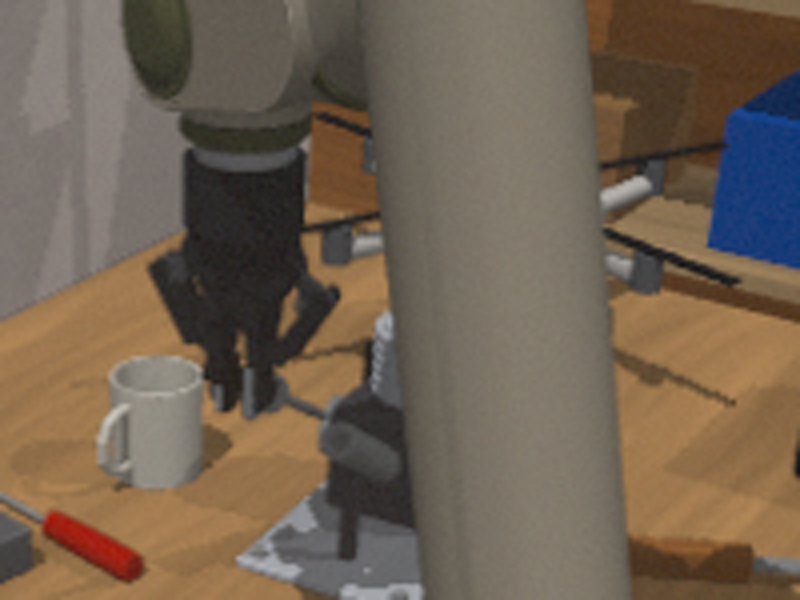

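View pics/w17.png

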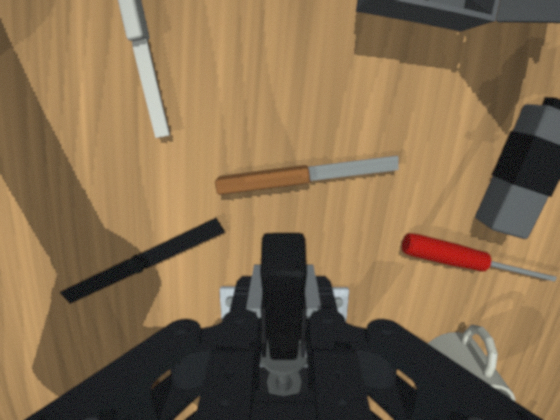

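View pics/c17.png

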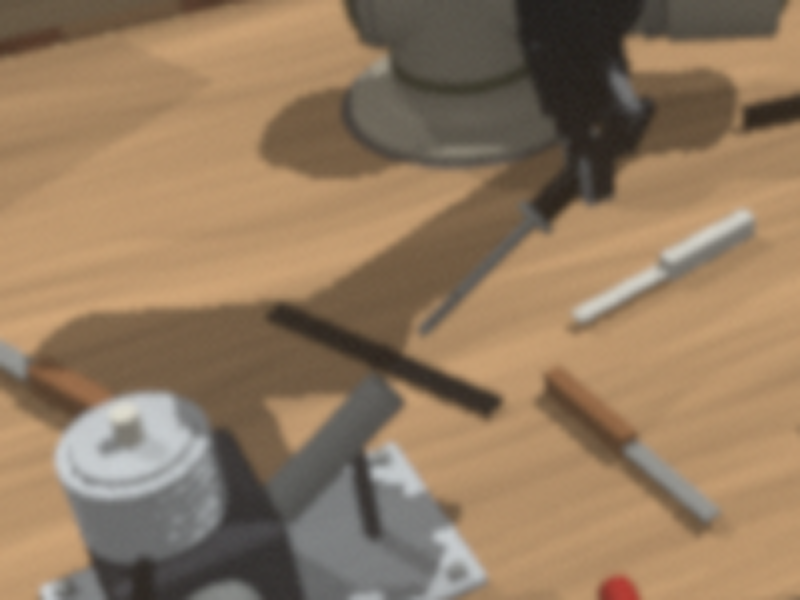

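```bash
python3 -c "
from h import *
S=cam('c17');D=cam('s17')
c=lambda x,y:(100+x/4-.4,150+y/4-.4)
s=lambda x,y:(250+x/4-.4,60+y/4-.4)
print('tip',tri(S,c(424,332),D,s(324,412)))
print('collar',tri(S,c(540,214),D,s(268,393)))
print('mouth',tri(S,c(387,389),D,s(343,437)))
# scene ray with vertical plane through tool axis (dir yaw 95.3)
o,v=ray(S,c(424,332)); n=np.array([np.cos(np.radians(5.3)),np.sin(np.radians(5.3)),0]);p=np.array([.4862,-.0827,0]);k=n@(p-o)/(n@v);t=o+k*v;print('tip plane',t)
G=np.array([.4862,-.0827,.2327]);d=t-G;print(np.linalg.norm(d),np.degrees(np.arctan2(-d[2],np.hypot(*d[:2]))))
o,v=ray(S,c(540,214));k=n@(p-o)/(n@v);t2=o+k*v;d=t-t2;print('collar',t2,np.linalg.norm(d),np.degrees(np.arctan2(-d[2],np.hypot(*d[:2]))))
M=np.array([.501,-.2385,.125]);o,v=ray(S,c(387,389));k=n@(M-o)/(n@v);print('mouth pl',o+k*v)
print('proj M',(proj(S,M)-[100,150])*4,(proj(D,M)-[250,60])*4)
"
python3 - <<'E'
import cv2
im=cv2.imread('pics/s17_raw.png')
cv2.imwrite('pics/s17z.png',cv2.resize(im[140:200,290:370],None,fx=9,fy=9,interpolation=cv2.INTER_CUBIC))
im=cv2.imread('pics/c17_raw.png')
cv2.imwrite('pics/c17z.png',cv2.resize(im[195:275,165:245],None,fx=7,fy=7,interpolation=cv2.INTER_CUBIC))
E
```

```text
tip (array([ 0.4995, -0.2058,  0.1592]), np.float64(0.0016849493884256047))
collar (array([ 0.4897, -0.1181,  0.2125]), np.float64(0.0006203821720256067))
mouth (array([ 0.5006, -0.2355,  0.1256]), np.float64(0.003027550171778445))
tip plane [ 0.4975 -0.2046  0.1567]
0.1441055430886708 31.82773031800266
collar [ 0.4895 -0.1183  0.2127] 0.1031595470331786 32.85998896491579
mouth pl [ 0.5006 -0.2343  0.1241]
proj M [379.0144 388.8353] [341.3366 435.5838]
```

View pics/s17z.png

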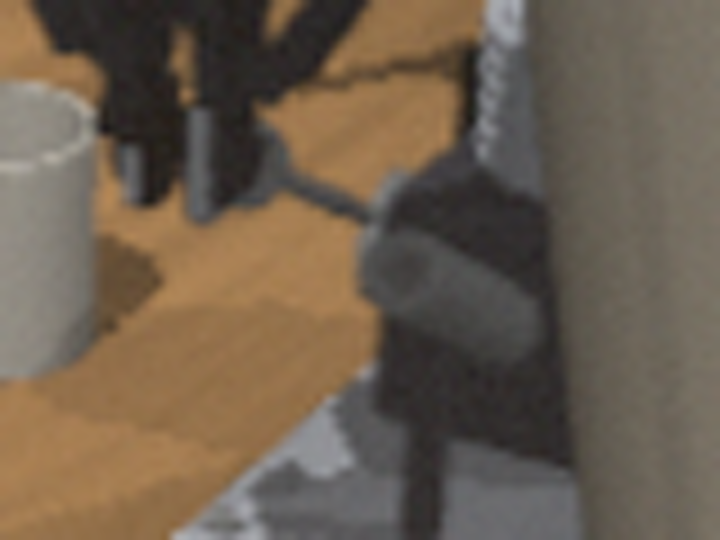

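View pics/c17z.png

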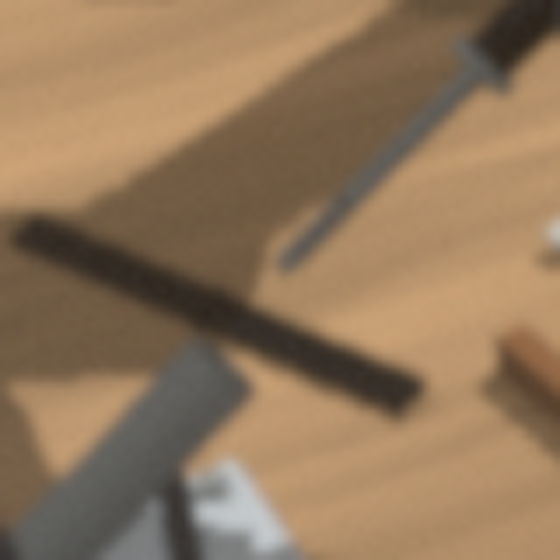

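```bash
python3 -c "
from h import *
go(.4893,-.1113,.1993,95.3)"
```

```text
t 20.75 pos [ 0.4862 -0.0827  0.2287] yaw 95.28971963939789 F [ 0.8824 -0.6744 -0.0168] w 0.013342747863714421 q [-23.4341  16.9103  84.7465  -0.0018  78.3541 -28.7235]
SHIFT [ 0.0294 -0.0288  0.0005] turn -0.00017942614079912263
```

```bash
python3 -m jog '[[-1,0.006,0.004,0,0],[-1,0.015,-0.01,0,0],[-1,0.024,-0.022,0,0],[-1,0.0294,-0.0288,0.0005,0],[-1,0.0294,-0.0288,0.0005,0]]' 25; python3 -c "
from h import *
pic('side','s18',(290,370,130,190),9);pic('scene','c18',(165,245,190,270),7)
go(0.4893,-.1113,.1993,95.3)"
```

```text
time_s: 21.25
position: [0.4892, -0.1124, 0.1983]
tool_rot: [[-0.002, -0.091, 0.996], [0.001, 0.996, 0.091], [-1.0, 0.001, -0.002]]
ft_force: [-0.1, 0.5, -0.7]
grip_width: 0.0137
t 21.35 pos [ 0.4894 -0.1115  0.1993] yaw 95.28889496995862 F [ 0.9169 -0.201  -0.6184] w 0.013148995466850328 q [-26.3774  19.3761  86.3045   0.0065  74.3394 -31.6681]
SHIFT [ 0.      0.0002 -0.0001] turn -0.00019381933775517577
```

View pics/s18.png

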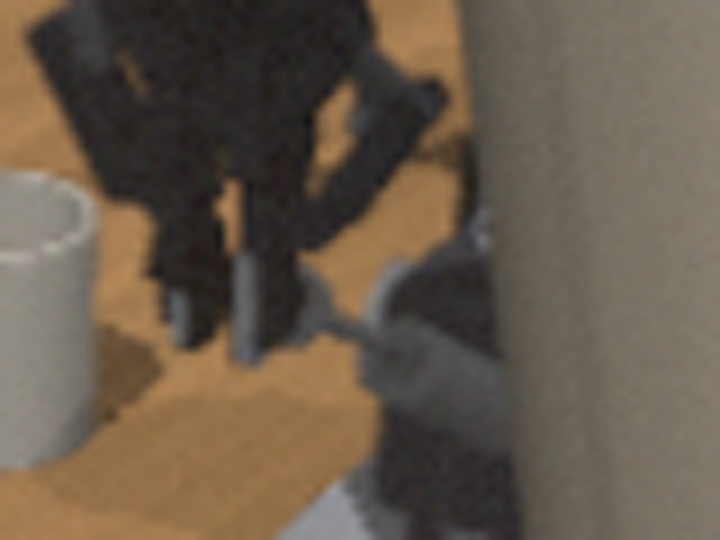

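View pics/c18.png

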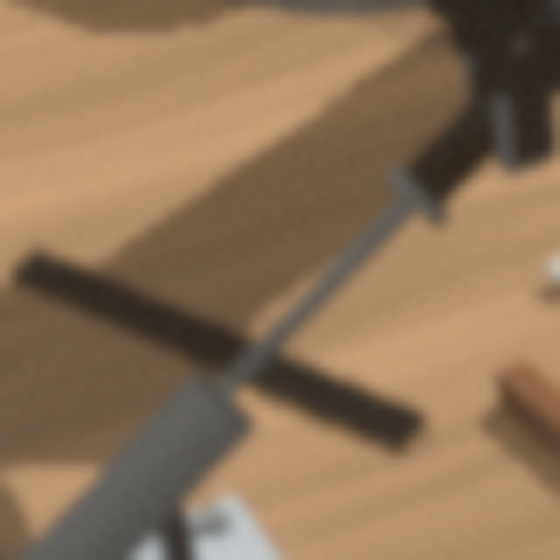

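```bash
python3 -m jog '[[-1,0.0017,0.0012,0,0],[-1,0.004,-0.0036,0,0],[-1,0.0068,-0.0074,0,0],[-1,0.0095,-0.0117,0,0],[-1,0.0121,-0.016,0,0],[-1,0.0147,-0.0203,0,0],[-1,0.0172,-0.0246,0,0],[-1,0.0172,-0.0246,0,0]]' 25; python3 -c "
from h import *
pic('side','s19',(290,370,130,190),9);pic('scene','c19',(165,245,190,270),7)
go(0.4893,-.1113,.1993,95.3)"
```

```text
time_s: 22.15
position: [0.4916, -0.1362, 0.1817]
tool_rot: [[-0.001, -0.092, 0.996], [0.0, 0.996, 0.092], [-1.0, 0.0, -0.001]]
ft_force: [0.7, -0.4, -1.0]
grip_width: 0.0135
t 22.25 pos [ 0.4916 -0.1358  0.1821] yaw 95.31358387538295 F [-0.7603 -0.3486 -2.0889] w 0.013255098737550939 q [-28.7668  21.1674  86.6468   0.0035  72.2116 -34.0815]
SHIFT [-0.0172  0.0246 -0.    ] turn 0.0002370833506130642
```

View pics/c19.png

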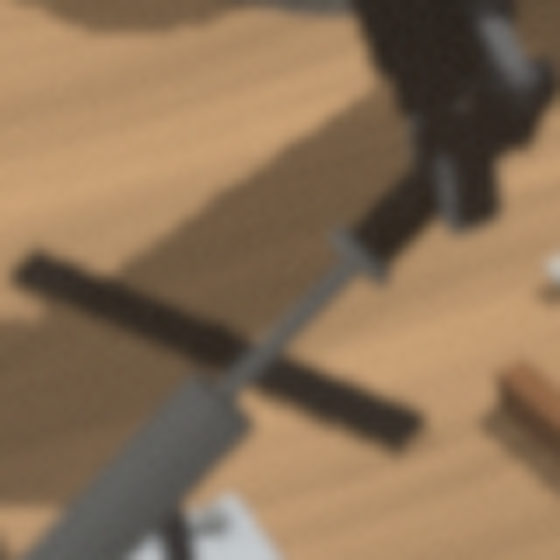

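View pics/s19.png

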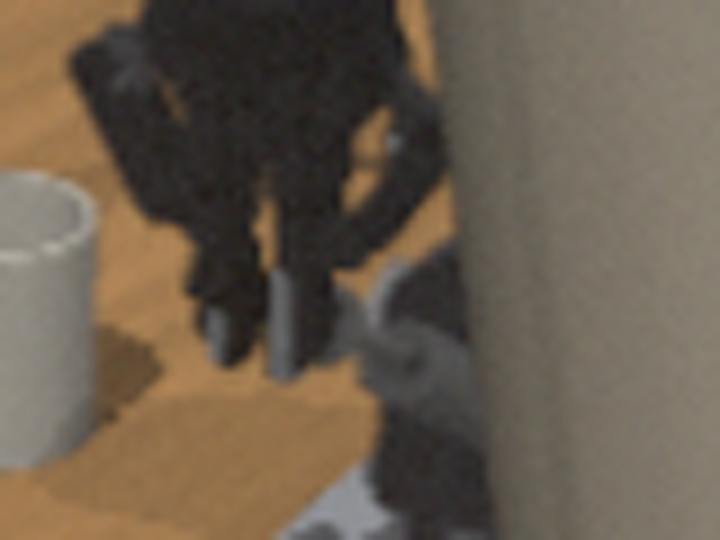

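```bash
python3 -m jog '[[-1,0.0039,-0.0064,0,0],[-1,0.0078,-0.0129,0,0],[-1,0.0117,-0.0193,0,0],[-1,0.0156,-0.0257,0,0],[-1,0.0195,-0.0321,0,0],[-1,0.0233,-0.0385,0,0],[-1,0.0272,-0.045,0,0],[-1,0.0311,-0.0514,0,0],[-1,0.0311,-0.0514,0,0]]' 25; python3 -c "
from h import *
pic('scene','c20',(165,245,190,270),7)
go(0.4975,-.2005,.1448,95.3)"
```

```text
time_s: 23.15
position: [0.4964, -0.1881, 0.1503]
tool_rot: [[-0.001, -0.092, 0.996], [-0.0, 0.996, 0.092], [-1.0, -0.0, -0.001]]
ft_force: [-0.3, 0.9, -6.4]
grip_width: 0.0134
t 23.2 pos [ 0.4964 -0.1879  0.1507] yaw 95.29262532418555 F [-0.132   0.3046 -4.8489] w 0.013625468852264188 q [-33.4924  25.061   86.0553  -0.0575  68.8795 -38.7643]
SHIFT [ 0.0059 -0.0127 -0.0001] turn -0.0001287123742292879
```

View pics/c20.png

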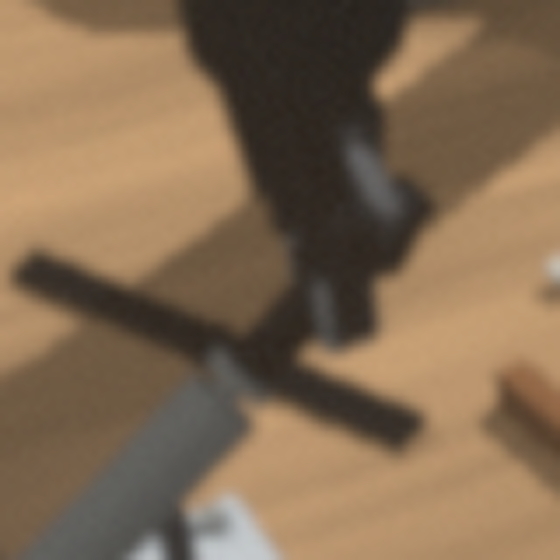

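```bash
python3 -m jog '[[-1,0.003,-0.004,0,0],[-1,0.0055,-0.0073,0,0],[-1,0.007,-0.0095,0,0],[-1,0.0082,-0.0112,0,0],[-1,0.0082,-0.0112,0,0]]' 30; python3 -c "
from h import *
pic('scene','c21',(165,245,190,270),7);pic('side','s21',(290,370,130,190),9)
go(0.4975,-.2005,.1448,95.3)"
```

```text
time_s: 23.7
position: [0.4973, -0.1933, 0.1464]
tool_rot: [[0.002, -0.094, 0.996], [0.007, 0.996, 0.094], [-1.0, 0.007, 0.002]]
ft_force: [-8.1, 34.3, 36.5]
grip_width: 0.0134
t 23.8 pos [ 0.4973 -0.1933  0.1464] yaw 95.41832145169076 F [-8.0439 34.2256 34.9821] w 0.013687431007505461 q [-34.1386  25.6093  85.9111   0.3946  68.6213 -39.7008]
SHIFT [ 0.0016 -0.0072 -0.0005] turn 0.0020650989077429455
```

View pics/c21.png

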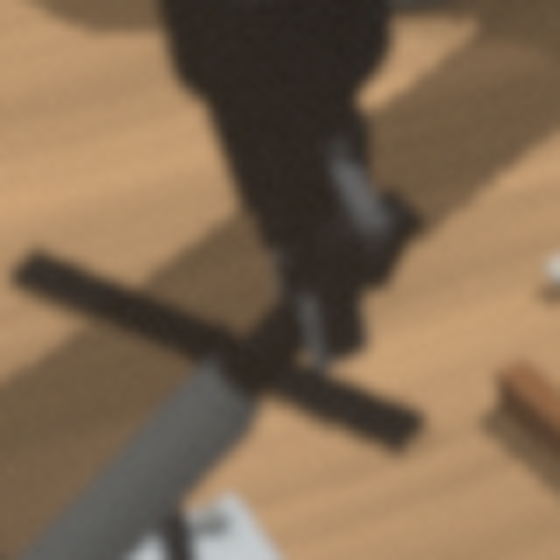

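View pics/s21.png

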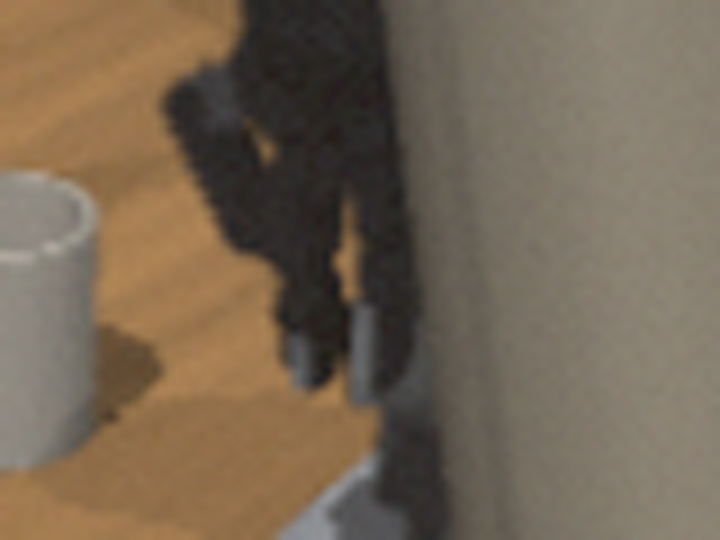

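Run:
```python
import cv2,numpy as np
o=[]
for n in ['c19','c20','c21']:
    im=cv2.imread(f'pics/{n}_raw.png')[225:260,180:215]
    im=cv2.convertScaleAbs(im,alpha=2,beta=-40)
    o.append(cv2.resize(im,None,fx=7.5,fy=7.5,interpolation=cv2.INTER_NEAREST))
cv2.imwrite('pics/cmp.png',np.hstack(o))
from h import *
S=env.camera_model('scene')
a=np.array([-.0757,.8157,.5736]);M=np.array([.5008,-.237,.125])
p=np.array([0.08,-.57,.82])
for k in (0,.006,.012):
  print(k,[((proj(S,M+k*a+r*np.array([0.04,-.5725,.819]))-[180,225])*7.5).round(0) for r in (-.015,0,.015)])
```

```text
0 [array([143., 183.]), array([115., 165.]), array([ 86., 146.])]
0.006 [array([155., 170.]), array([127., 152.]), array([ 98., 133.])]
0.012 [array([167., 157.]), array([139., 139.]), array([110., 120.])]
```

View pics/cmp.png

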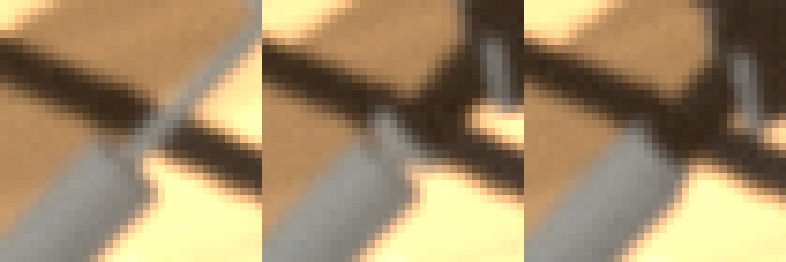

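```bash
python3 -m jog '[[-1,-0.0023,0.0033,0,0],[-1,-0.0046,0.0066,0,0],[-1,-0.0086,0.0123,0,0],[-1,-0.0143,0.0205,0,0],[-1,-0.0201,0.0287,0,0],[-1,-0.0258,0.0369,0,0],[-1,-0.0316,0.0451,0,0],[-1,-0.0373,0.0532,0,0],[-1,-0.043,0.0614,0,0],[-1,-0.0488,0.0696,0,0],[-1,-0.0545,0.0778,0,0],[-1,-0.0602,0.086,0,0],[-1,-0.066,0.0942,0,0],[-1,-0.0717,0.1024,0,0],[-1,-0.0775,0.1106,0,0],[-1,-0.0832,0.1188,0,0],[-1,-0.0832,0.1188,0,0],[-1,-0.0832,0.1188,0,0]]' 30; python3 -c "
from h import *
pic('scene','c22',(165,265,170,270),6);pic('side','s22',(290,370,110,170),9)
go(0.4975,-.2005,.1448,95.3)"
```

```text
time_s: 25.6
position: [0.4865, -0.0797, 0.2262]
tool_rot: [[0.0, -0.093, 0.996], [-0.0, 0.996, 0.093], [-1.0, -0.0, 0.0]]
ft_force: [-0.0, 0.6, -0.4]
grip_width: 0.0131
t 25.7 pos [ 0.4864 -0.08    0.2259] yaw 95.3178275110026 F [ 0.0653  0.386  -0.7724] w 0.013175235710172139 q [-23.1278  17.047   85.0496  -0.0075  77.9293 -28.4441]
SHIFT [ 0.0811 -0.121  -0.0001] turn 0.0003111487644312699
```

View pics/c22.png

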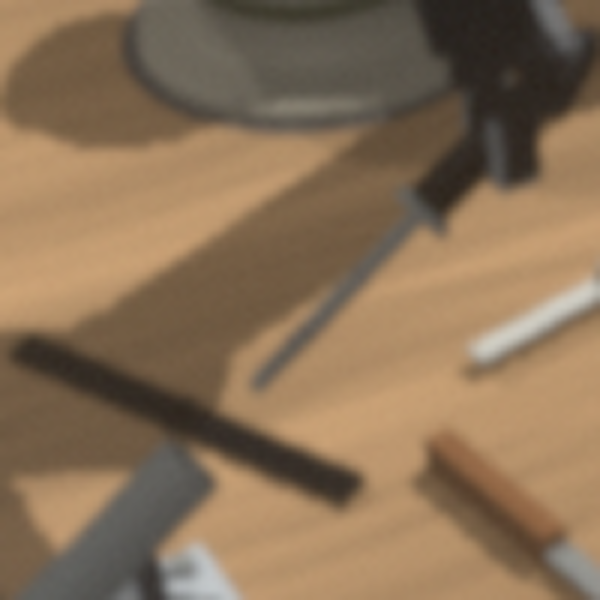

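View pics/s22.png

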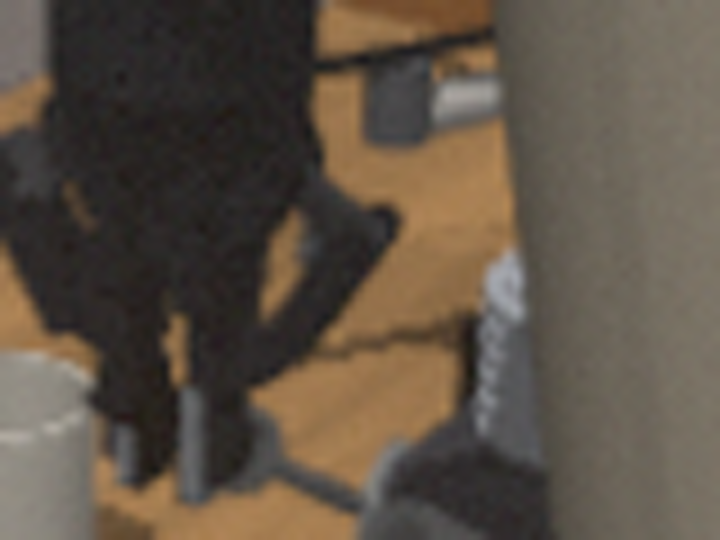

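```bash
python3 -c "
from h import *
go(0.435,.185,.20,177.5)"
```

```text
t 25.7 pos [ 0.4864 -0.08    0.2259] yaw 95.3178275110026 F [ 0.0653  0.386  -0.7724] w 0.013175235710172139 q [-23.1278  17.047   85.0496  -0.0075  77.9293 -28.4441]
SHIFT [ 0.0259  0.2686 -0.0266] turn -1.4343494963749075
```

```bash
python3 -m jog '[[-1,-0.02,0.04,0,0],[-1,-0.02,0.269,-0.027,-1.434],[-1,-0.02,0.269,-0.027,-1.434],[-1,-0.02,0.269,-0.027,-1.434],[-1,-0.02,0.269,-0.027,-1.434],[-1,-0.02,0.269,-0.027,-1.434],[-1,-0.02,0.269,-0.027,-1.434],[-1,-0.02,0.269,-0.027,-1.434],[-1,-0.02,0.269,-0.027,-1.434],[-1,-0.02,0.269,-0.027,-1.434],[-1,0,0.269,-0.027,-1.434],[-1,0.026,0.269,-0.027,-1.434],[-1,0.026,0.269,-0.027,-1.434],[-1,0.026,0.269,-0.027,-1.434]]' 30; python3 -c "
from h import *
pic('side','s23',(120,320,120,270),4);pic('scene','c23',(200,400,120,270),4)
go(0.435,.185,.20,177.5)"
```

```text
time_s: 27.1
position: [0.4349, 0.1854, 0.2005]
tool_rot: [[-0.0, -0.999, 0.044], [-0.0, 0.044, 0.999], [-1.0, 0.0, -0.0]]
ft_force: [-0.6, 0.1, 0.1]
grip_width: 0.0134
t 27.2 pos [0.4353 0.1855 0.2012] yaw 177.47290447821052 F [-1.6934 -0.041  -1.4792] w 0.013190582688232772 q [  8.7057  16.4514  90.4364  -0.0005  73.0035 -78.767 ]
SHIFT [ 0.0012  0.0002 -0.0005] turn -0.00047290606777223264
```

View pics/s23.png

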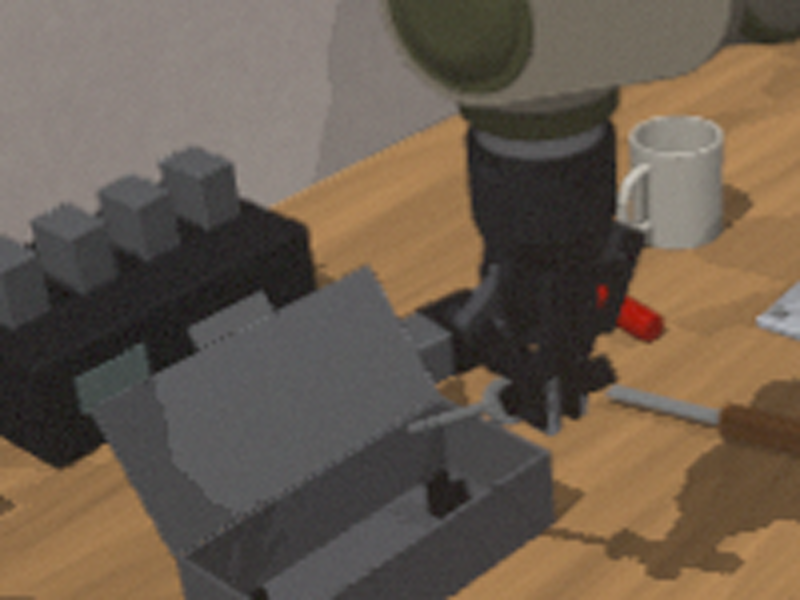

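View pics/c23.png

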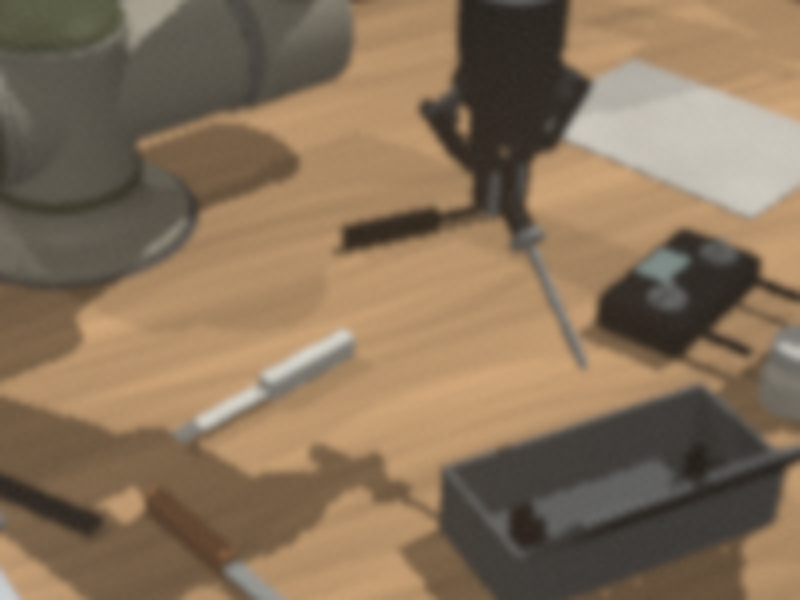

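```bash
cat >> h.py <<'E'
def rodang(cn,sn,ct,st,cc,sc,co,so,f=4):
    S=cam(cn);D=cam(sn)
    c=lambda p:(co[0]+p[0]/f-.4,co[1]+p[1]/f-.4)
    s=lambda p:(so[0]+p[0]/f-.4,so[1]+p[1]/f-.4)
    t,e=tri(S,c(ct),D,s(st));k,e2=tri(S,c(cc),D,s(sc));d=k-t
    print('tip',t,e,'collar',k,e2,'len',np.linalg.norm(d),'pitch',np.degrees(np.arctan2(d[2],np.hypot(d[0],d[1]))))
E
python3 -c "
from h import *
rodang('c23','s23',(584,365),(410,430),(526,238),(495,400),(200,120),(120,120))"
```

```text
tip [0.5585 0.1827 0.1261] 0.0021340747225408125 collar [0.4772 0.1867 0.1838] 0.0069195124481481315 len 0.09977795007254214 pitch 35.29180494125753
```

```bash
python3 -m jog '[[-1,0.03,-0.01,0,0],[-1,0.05,-0.01,0,0],[-1,0.062,-0.01,0,0],[-1,0.068,-0.01,0,0],[-1,0.074,-0.01,0,0],[-1,0.08,-0.01,0,0],[-1,0.086,-0.01,0,0],[-1,0.092,-0.01,0,0],[-1,0.098,-0.01,0,0],[-1,0.104,-0.01,0,0],[-1,0.11,-0.01,0,0],[-1,0.116,-0.01,0,0],[-1,0.122,-0.01,0,0],[-1,0.128,-0.01,0,0],[-1,0.128,-0.01,0,0]]' 20; python3 -c "
from h import *
pic('side','s24',(120,320,150,300),4);pic('scene','c24',(200,400,140,290),4)
go(0.435,.185,.06,177.5)"
```

```text
time_s: 28.7
position: [0.4451, 0.1852, 0.0723]
tool_rot: [[0.001, -0.999, 0.044], [0.0, 0.044, 0.999], [-1.0, -0.001, 0.0]]
ft_force: [0.5, 0.3, 3.7]
grip_width: 0.0134
t 28.8 pos [0.4452 0.1852 0.0726] yaw 177.49475907768777 F [0.234  0.8454 1.9034] w 0.012979748845584898 q [  8.4815  27.2912  99.1668   0.0009  53.4485 -79.0138]
SHIFT [ 0.0126  0.0102 -0.0006] turn -9.147135018956737e-05
```

View pics/s24.png

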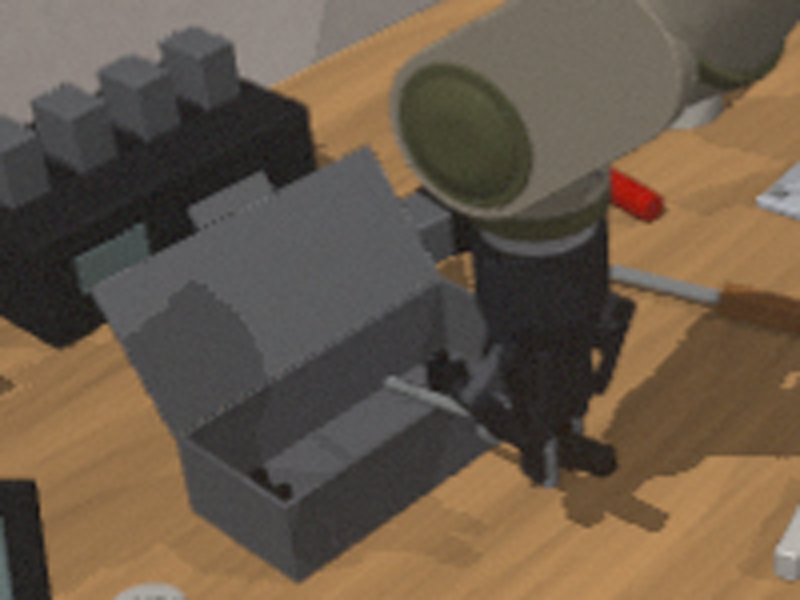

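View pics/c24.png

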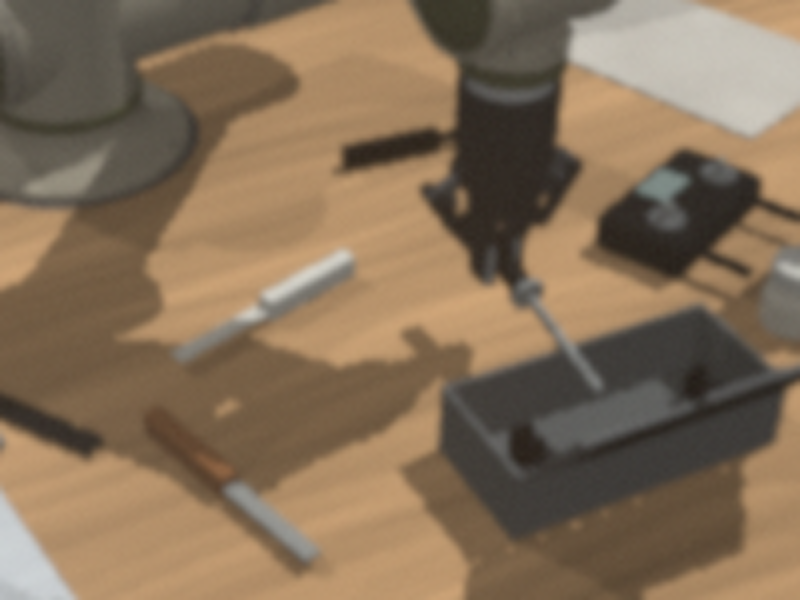

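```bash
python3 -c "
from h import *
rodang('c24','s24',(599,387),(390,380),(525,290),(485,415),(200,140),(120,150))
S=cam('c24')
n=np.array([0.0436,.999,0]);p=np.array([.4452,.1852,0])
for q in [(599,387),(525,290)]:
  o,v=ray(S,(200+q[0]/4-.4,140+q[1]/4-.4));k=n@(p-o)/(n@v);print(o+k*v)
"
```

```text
tip [0.5895 0.1803 0.0569] 0.0002671798911942026 collar [0.4948 0.1848 0.0777] 0.009379025341219985 len 0.09709262467061407 pitch 12.40677712525654
[0.5914 0.1788 0.0589]
[0.4891 0.1833 0.0757]
```

```bash
python3 -m jog '[[-1,0.005,0,0,0],[-1,0.01,0,0,0],[-1,0.014,0,0,0],[-1,0.017,0,0,0],[-1,0.017,0,0,0],[-1,-0.01,0,0,0],[-1,-0.05,0,0,0],[-1,-0.1,0,0,0],[-1,-0.15,0,0,0],[-1,-0.185,0,0,0],[-1,-0.185,0,0,0],[-1,-0.185,0,0,0]]' 20; python3 -c "
from h import *
pic('side','s25',(120,320,80,230),4);pic('scene','c25',(200,400,100,250),4);pic('wrist','w25')
go(0.435,.185,.24,177.5)"
```

```text
time_s: 30.0
position: [0.4445, 0.185, 0.2568]
tool_rot: [[0.0, -0.999, 0.044], [-0.0, 0.044, 0.999], [-1.0, -0.0, -0.0]]
ft_force: [-0.9, 1.0, -0.9]
grip_width: 0.0131
t 30.15 pos [0.4441 0.1849 0.2555] yaw 177.48384435287468 F [-0.1712 -0.0244 -1.2821] w 0.013103300967122592 q [  8.4716  14.4951  83.5577  -0.0023  82.1476 -79.012 ]
SHIFT [ 0.0155  0.009  -0.0003] turn -0.0002819692351271275
```

View pics/s25.png

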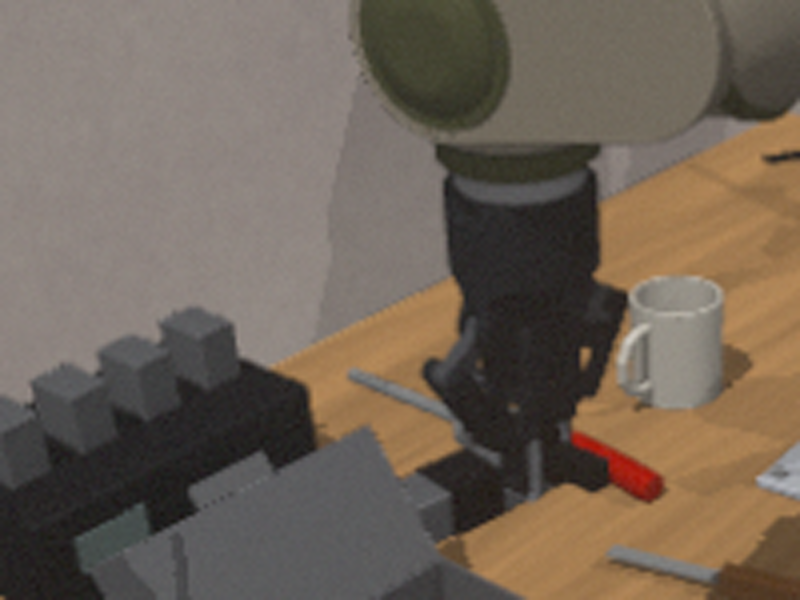

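View pics/c25.png

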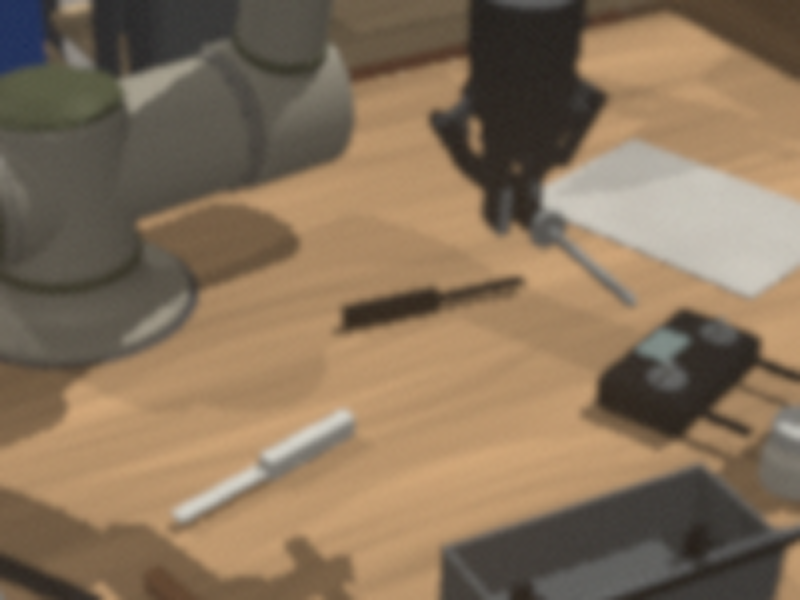

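View pics/w25.png

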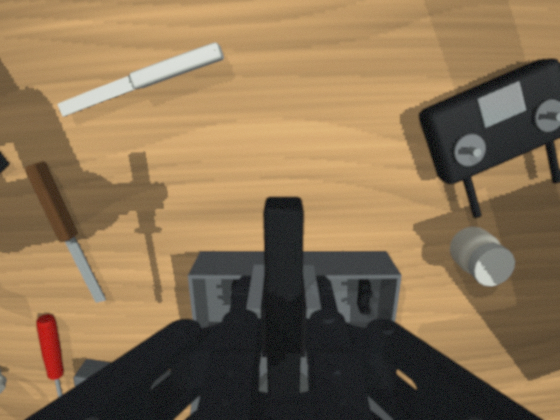

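```bash
python3 -c "
from h import *
rodang('c25','s25',(632,301),(352,376),(547,228),(472,436),(200,100),(120,80))
S=cam('c25');D=cam('s25')
n=np.array([0.0436,.999,0]);p=np.array([.4441,.1849,0])
P=[]
for C,q,o0 in [(S,(632,301),(200,100)),(S,(547,228),(200,100)),(D,(352,376),(120,80)),(D,(440,413),(120,80))]:
  o,v=ray(C,(o0[0]+q[0]/4-.4,o0[1]+q[1]/4-.4));k=n@(p-o)/(n@v);P.append(o+k*v);print(P[-1])
for a,b in ((0,1),(2,3)):
  d=P[b]-P[a];print(np.degrees(np.arctan2(d[2],-d[0])))
"
```

```text
tip [0.5903 0.1806 0.2618] 0.0014571601377604947 collar [0.4872 0.1886 0.2613] 0.0041670933847512874 len 0.10339057227697493 pitch -0.26994778774031764
[0.5916 0.1785 0.2633]
[0.4913 0.1828 0.2653]
[0.594  0.1784 0.2596]
[0.5206 0.1816 0.2608]
1.1789274339788713
0.9625002861277399
```

```bash
python3 -m jog '[[-1,0.005,0,0,0],[-1,0.012,0,0,0],[-1,0.012,0,0,0],[-1,0.012,0,0,0],[-1,0.012,0,0,0],[-1,0.012,0,0,0],[-1,0.012,0,0,0],[-1,0.012,0,0,0]]' 35; python3 -c "
from h import *
pic('side','s26');pic('scene','c26');go(0.4441,.185,.243,177.5);print(env.observe()['qvel'])"
```

```text
time_s: 30.95
position: [0.4446, 0.1851, 0.2452]
tool_rot: [[0.0, -0.999, 0.044], [0.0, 0.044, 0.999], [-1.0, -0.0, 0.0]]
ft_force: [-0.1, -0.8, -0.6]
grip_width: 0.0134
t 31.05 pos [0.4446 0.1851 0.2452] yaw 177.48969608396973 F [ 0.2152 -0.0501 -0.4863] w 0.013240323168880104 q [  8.4784  14.9351  84.7151   0.0001  80.342  -79.0113]
SHIFT [ 0.0022  0.0005 -0.0001] turn -0.0001798372605771854
[ 0.0249  0.0818  0.0401  0.0192  0.0086 -0.006 ]
```

View pics/s26.png

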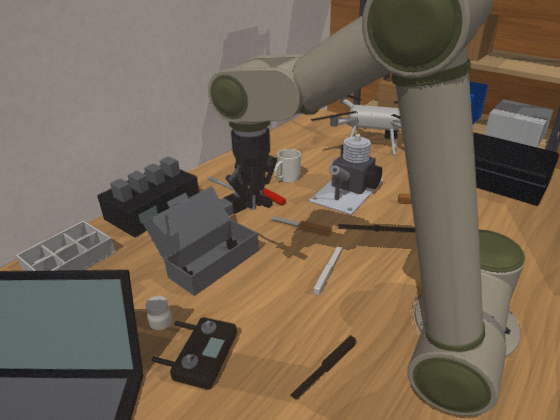

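View pics/c26.png

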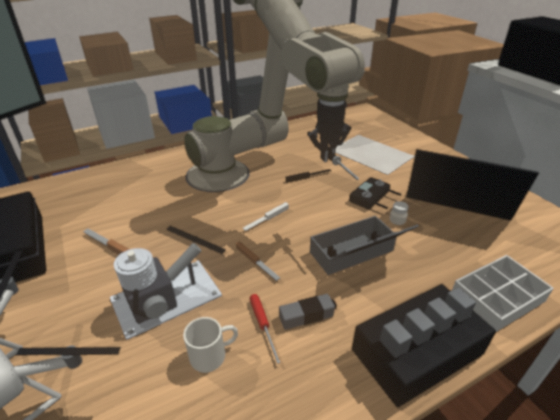

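```bash
python3 -c "
from rig import env
print(env.close_job())"
```

```text
the job is handed in; nothing more can be done
None
```

I handed the job in at about 31 s of the 72 s allowed. All steps looked complete, but `close_job` gave no verdict.

**What I did**
- **Lid:** I levered it open with the smaller wooden-handled blade. Pictures show it still standing open at the end.
- **Blade:** it lies back on the table at about its starting place, let go and outside the case.
- **Tilting the rod:** the moves can't tilt the tool, so I pressed the rear of the rod's grip on the engine's cylinder top until the rod was about 33° tip-down. The first press slipped off the rim, and the second one held.
- **Tube:** I slid the rod into the guide tube until its collar sat on the mouth, then drew it fully out.
- **Levelling:** I pressed the shaft on the case's front rim to bring the rod level, then raised it.

**Last checks**
- **Rod:** pitch is within about 1° of level. Collar and tip are about 25 cm up, worked out from a measurement at about 26 cm before a last 1 cm lowering. The fingers are closed on it and the arm is at rest.
- **Clear of everything:** the force on the tool is under 1 N, so the rod appears to touch nothing else.
- **Bystanders:** they look unmoved by eye in the final scene and side pictures; I did not measure them.

**What disagreed**
- **Collar seating:** the rod stopped 6 to 7 mm short of where I expected. The scene picture suggests my mouth position was about 5 mm off along the tube, and it shows the collar flush on the mouth. I therefore take the rod as seated.
- **Force when seated:** the wrist force at the stop was about 50 N. That is below the 120 N wrist limit, and it went through the held rod, not the gripper's body.

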